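# Make up ratchet, extension bar and socket

## Task

Make up the tool on the ratchet that is clamped with its square drive pointing up: first push the extension bar down onto the ratchet's drive until its spring ball clicks and the bar sits fully home, then push the socket with the blue band onto the extension's drive in the same way. Let go and leave the yellow-banded socket on its stud and the tape measure, masking tape and marker where they are.

Things in the scene. Friction and masses are not known exactly. Their poses are not given: they have to be found in the camera images.
- ratchet: Steel ratchet with red handle lying in a black cradle fixed to the trolley, square drive up. Origin on the trolley top below the drive's axis. Handle points along -x, ends at 200 mm; highest part there 53 mm. Cradle plate reaches 43 mm to +x, 219 mm to -x, 37 mm to each side.
- ratchet_shoulder (a point): Centre of the ratchet's flat round shoulder (34 mm across, 50 mm above the trolley top). From it the square drive stands up: 19 x 19 mm, 19 mm long, last 3.5 mm tapered to 13 x 13 mm. z up; x and y are square to the drive's flats. A spring ball stands out of the +x flat 9 mm above this point.
- rail_top (a point): Centre of the top face of a blue fixed rail (56 x 260 x 10 mm, long along y) with three square black studs 18 mm wide, 12 mm high at y = -85, 0, +85 mm, flats along x and y. Bar and both sockets start on them in any order, bores down and at most 0.06 rad off the rail's yaw, feet on the rail; studs are 1 mm loose, no click: lift straight off.
- ext_center (a point): Steel extension bar, 95 mm tall, upright, 0.2 to 0.33 kg; point on its axis 47.5 mm above the foot, z up. From the foot: collar 40 mm across to 28 mm, cone to 36, shank 24 mm across to 70 (grip here), flange 34 across to 76, then the upper drive. In the foot a 20.2 mm square bore 22 mm deep; x, y square to its flats, any quarter turn fits. Home: point 47.5 mm above the shoulder.
- ext_flange (a point): On the extension bar's axis at the top of its flange, 76 mm above its foot. From here its square drive stands up: 19 x 19 mm, 19 mm long, last 3.5 mm tapered to 13 x 13 mm; x and y square to its flats (which are in line with the bore's flats in the foot). Spring ball in the +x flat, 9 mm above this point.
- socket_blue_center (a point): Steel socket with a blue band, round, 44 mm across, 56 mm tall, 0.19 to 0.3 kg, hexagon opening on top. Point on its axis 28 mm above the foot, z up. In the foot a 20.2 mm square bore, 29 mm deep; x, y square to its flats, any quarter turn fits; dark holes outside, 9 mm above the foot, mark the flats. Home on the bar, this point is 28 mm above the flange point.
- socket_yellow_center (a point): The same socket with a yellow band, not wanted: it stays on its stud. Point on its axis, 28 mm above its foot.
- ratchet_ball (a joint): Spring ball of the ratchet's drive, 9 mm across: 0 = out (stands 2.6 mm out of the flat); grows in m as it is pressed in, at most 0.0032. A bore pushed over it presses it in, and it springs out into a recess of the bore wall when the bore is home. A push of about 6 to 15 N carries a bore past it; the part's weight alone does not.
- ext_ball (a joint): The same spring ball in the extension bar's upper drive.
- tape_measure: Black tape measure, 83 x 87 x 41 mm, loose bystander; origin at the centre of its underside.
- masking_tape: Roll of masking tape lying flat, 96 mm across, 25 mm high, loose bystander; origin at the centre of its underside.
- marker: Felt marker with red cap, 18 x 79 x 19 mm, lying, loose bystander; origin at the centre of its underside.
There are look-alikes about, which are no part of the job. What is shaped like the part that bears ext_center but purple or red is not meant. What is shaped like the part that bears socket_blue_center but red is not meant.

How it is judged:
By the outcome, as a careful person would: the job done as asked, in the order asked, and still so for the second after the job is handed in, with the robot touching nothing.
It also fails if it takes over 61 s, if anything falls off the work surface, if the arm or the gripper's body presses on something with over 40 N, if the wrist force passes 120 N, or if a joint passes its speed limit or range.

## Robot

A 7-joint arm with a two-finger parallel gripper is mounted at the origin on a cart in front of the work surface, level with it; the furniture and walls round the work are solid. World frame = base frame: x ahead of the robot, y to its left, z up, the work surface at z = 0. Lengths are in m, angles in rad, forces in N, time in s.
With the tool pointing down it reaches from about 0.425 to 0.875 m from the base axis. Payload 4.7 kg.
Tool frame: the origin (TCP) lies at the very end of the fingers, on their centre line; the grasp point (between the pads) lies 19 mm behind it; z points along the fingers, y is the line along which they close (so a half turn about z gives the same grasp; the last joint's range is limited). The gripper opens to 87 mm and grips with 3 to 60 N. Pads are 19 mm wide; open, the fingers measure 117 mm over their backs; the gripper's body (75 mm by 190 mm) begins 51 mm behind the grasp point.
Start: joints at [-1.202, 0.321, -0.07, 1.45, 0.023, 1.371, -0.057], TCP at [0.226, 0.61, 0.223] pointing down, gripper open.
Joint ranges: [-2.86, 2.86], [-0.3, 2.09], [-1.38, 1.24], [0.06, 2.45], [-1.56, 4.7], [0.09, 2.05], [-2.69, 2.69]. Speed limits (rad/s): [2.57, 2.57, 3.14, 3.14, 3.14, 3.14, 3.14].

## Interface

Orientations are given as a rotation vector (axis times angle).
In Python, from bench import ctrl, vision gives the robot as it stands.
- The arm moves only by the tool jog_arm, never from a script. Its argument "increments" is a list of rows, each an object of numbers: "tx", "ty", "tz": the shift along the tool's x, y, z in mm; "wx", "wy", "wz": the turn, a rotation vector about the tool's x, y, z in rad; "gripper": the opening, from 0 (shut) to 1 (fully open). In form: [{"tx": .., "ty": .., "tz": .., "wx": .., "wy": .., "wz": .., "gripper": ..}, ...]. A call has exactly 5 rows; each row is the pose to reach, as a shift and turn from the pose commanded when the call began, along the tool's axes at that moment; what a row does not reach only later rows make up. A row lasts 1/12 s, in which the tool goes at most 41.7 mm and 7.16 degrees, less where a joint would pass 70% of its speed; a pose out of reach is approached as far as the arm can. A call with a gripper value outside its range is refused whole. The fingers move at their own pace and stop on an object; "grip_force" is the grip in N (left out, the last holds). Time passes only in rows, so rows that repeat a pose let the fingers close, or fill a call up. It gives the time, the measured TCP pose, the force, the opening and the grip force at its end, in the units of the state.
- ctrl.get_state(): the state, without advancing time (a new reading comes with each control period).
- vision.get_image(name): name is "scene" or "top" or "wrist"; returns a dict with "color" (420x560x3 uint8, blue, green, red), "fx", "fy", "cx", "cy" (pixels), "extrinsics" (4x4, takes a point from world to camera coordinates). Camera axes: x right, y down, z forward; pixel columns grow to the right and rows downward; lengths in m; the calibration is good to about 2 mm. A picture is of the moment at which its call begins. There is no depth.
- ctrl.close_job(): hands the job in; it is judged then, once.
Trained networks look in the newest picture that a camera, given by its name, has taken for a name from the list of things; names that differ only in an ending like _2 or _b are one class to them, and where a whole thing is asked for, a point or a joint stands for the part that bears it (a point fixed in the world has none). Each returns a list of dicts, best first, with "conf" (0 to 1); they miss things now and then, are a little off and sometimes report something else, mostly with a low value. They report only what shows in the picture. A call takes as long as a camera call. They do not tell look-alikes from the thing itself.
- vision.spot_in(camera, thing): "bbox" ([left, top, right, bottom] in pixels, round what is visible of it).
The state is a dict: "time": time; "joint_positions": joint angles; "qd": joint speeds; "joint_torque": joint torques, N m; "position": TCP position; "tool_rot": TCP orientation; "ft_force": force on the tool from outside, world axes, zero at the start; "torque": the same for the moment, N m; "grip_width": opening from 0.0 (shut) to 1.0 (fully open); "grip_force": force on a finger pad.
Only numpy, scipy, OpenCV 4.12 (cv2) and the standard library are available. Lean on these libraries where they do the work, as an engineer would, in place of code of your own. Each camera call takes 0.05 s, during which the arm holds its last target. There are 200 camera calls.

## Working session

There is one attempt and no reset: what is moved stays moved. The work goes in short steps, Python scripts to look and compute and a tool call to move; the robot and the scene stay as the last step left them, time stands still between calls to the robot, and variables do not carry over. Pictures are saved under pics/ and viewed, at most 10 in all, crops included, and the job is handed in when it is done.

Besides the shell and the picture viewer there is one more tool, called after "Call:" by a JSON object that holds its "api" and its "payload". jog_arm: Moves the arm, as the interface text tells. Its arguments: {"type":"object","properties":{"increments":{"type":"array"},"grip_force":{"type":"number"}},"required":["increments"]}

```bash
mkdir -p pics; ls; cat > h.py <<'E'
import numpy as np, cv2
from bench import ctrl, vision
def ray(im,u,v):
    E=np.array(im["extrinsics"]);R=E[:3,:3];t=E[:3,3]
    d=R.T@np.array([(u-im["cx"])/im["fx"],(v-im["cy"])/im["fy"],1]);return -R.T@t,d
def atz(im,u,v,z):
    o,d=ray(im,u,v);return o+d*(z-o[2])/d[2]
def proj(im,p):
    E=np.array(im["extrinsics"]);q=E[:3,:3]@np.array(p)+E[:3,3]
    return np.array([im["fx"]*q[0]/q[2]+im["cx"],im["fy"]*q[1]/q[2]+im["cy"]])
E
python3 - <<'E'
from h import *
ims={}
for c in("scene","top"):
    im=vision.get_image(c);ims[c]=im["color"]
    E=np.array(im["extrinsics"]);print(c,im["fx"],np.round(-E[:3,:3].T@E[:3,3],3))
    for t in("ratchet","ext_center","socket_blue_center","socket_yellow_center","tape_measure","masking_tape","marker"):
        print(c,t,[(np.round(d["bbox"]).astype(int).tolist(),round(d["conf"],2)) for d in vision.spot_in(c,t)[:4]])
    cv2.imwrite(f"pics/{c}0.png",cv2.resize(im["color"],(800,600),interpolation=cv2.INTER_CUBIC))
print(ctrl.get_state())
E
```

```text
pics
scene 422.64248423778804 [ 0.048 -0.671  0.543]
scene ratchet [([168, 185, 276, 250], 0.85)]
scene ext_center [([320, 218, 340, 262], 0.77), ([273, 228, 291, 271], 0.63), ([327, 195, 345, 234], 0.53)]
scene socket_blue_center [([348, 248, 374, 284], 0.81), ([310, 272, 336, 312], 0.69)]
scene socket_yellow_center [([292, 217, 311, 243], 0.87)]
scene tape_measure [([202, 165, 234, 192], 0.59)]
scene masking_tape [([288, 188, 328, 212], 0.86), ([170, 186, 276, 251], 0.54)]
scene marker []
top 415.0440245446111 [ 0.358 -0.004  1.022]
top ratchet [([216, 178, 248, 288], 0.92), ([298, 179, 321, 202], 0.37)]
top ext_center [([301, 144, 323, 164], 0.87), ([335, 178, 357, 197], 0.85), ([315, 216, 333, 237], 0.81), ([135, 165, 181, 210], 0.27)]
top socket_blue_center [([371, 218, 389, 240], 0.89), ([368, 179, 394, 197], 0.78), ([291, 179, 394, 206], 0.34), ([135, 169, 179, 208], 0.29)]
top socket_yellow_center [([297, 176, 321, 202], 0.62)]
top tape_measure [([138, 167, 181, 209], 0.61)]
top masking_tape [([235, 122, 273, 159], 0.94), ([216, 175, 248, 286], 0.31)]
top marker [([336, 182, 358, 199], 0.56), ([367, 264, 401, 281], 0.53), ([217, 176, 250, 285], 0.48)]
{'time': 0.8, 'joint_positions': array([-1.20191083,  0.32097471, -0.07010352,  1.45046687,  0.02259639,
        1.37082129, -0.05691697]), 'qd': array([ 0.00093307,  0.00025348, -0.00120661, -0.00023266, -0.00034748,
        0.00091514, -0.00028758]), 'joint_torque': array([ 7.72893982e-04, -4.91041553e+01, -4.02517570e-01, -3.12761092e+01,
       -6.36851834e-02,  3.33923358e-02,  4.87247043e-07]), 'position': array([0.22583294, 0.60953749, 0.22261965]), 'tool_rot': array([5.54360971e-01, 3.09223482e+00, 1.70372592e-04]), 'ft_force': array([0.41671273, 0.12591226, 0.27684798]), 'torque': array([-0.00899526, -0.01472213, -0.00052487]), 'grip_force': 0.0, 'grip_width': 1.0017659325889012}
```

View pics/scene0.png

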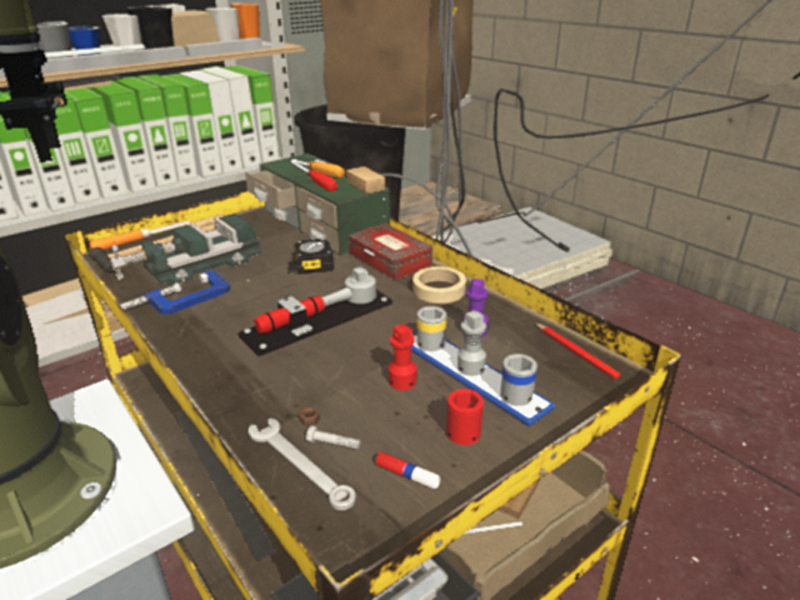

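View pics/top0.png

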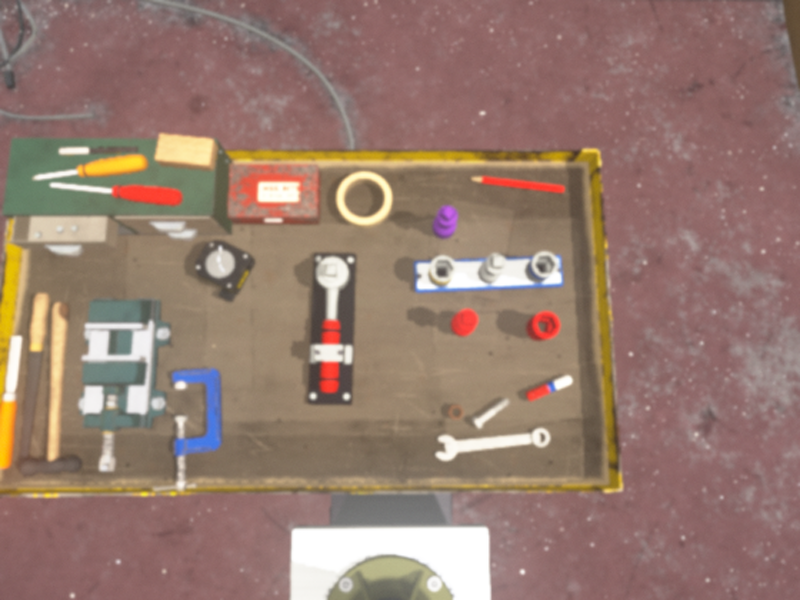

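The scene view (800 px scale) shows three bar-shaped things: the steel bar on the rail at (473,345), a purple one at (477,305) and a red one at (402,357). There are three sockets that could be taken for the blue one: blue-banded at (518,378), yellow-banded at (430,328) and red at (465,417). By the description I choose the steel bar in the middle and the blue-banded socket at the -y end. In the top view, the ratchet drive is at (331,268) and the rail runs from (416,275) to (562,270).

```bash
cat >> h.py <<'E'
from scipy.optimize import least_squares
from scipy.spatial.transform import Rotation as Ro
EXT=[(0,20),(28,20),(36,12),(70,12),(70,17),(76,17),(76,11),(91.5,11),(95,8)]
SOC=[(0,22),(56,22)]
def cloud(prof,z0):
    a=np.linspace(0,2*np.pi,24,endpoint=False)
    return np.array([[r*np.cos(t),r*np.sin(t),h+z0*1e3] for h,r in prof for t in a])/1e3
def fitbox(prof,z0,obs,guess):
    C=cloud(prof,z0)
    def f(p):
        r=[]
        for im,b in obs:
            P=np.array([proj(im,c+[p[0],p[1],0]) for c in C]);lo,hi=P.min(0),P.max(0)
            r+=list(np.r_[lo,hi]-b)
        return r
    s=least_squares(f,guess,loss="soft_l1");return s.x,np.round(s.fun,1)
def jog(p,yaw):
    "tool-frame shift mm and wz to put TCP at p, tool down with y axis at world angle yaw"
    s=ctrl.get_state();R=Ro.from_rotvec(s["tool_rot"]);a=yaw
    T=Ro.from_matrix(np.array([[-np.sin(-a+0)*-1*-1,0,0],[0,0,0],[0,0,0]])+np.eye(3)) if 0 else Ro.from_matrix(np.column_stack([[-(-np.sin(a))*-1*-1 if 0 else np.sin(a)*-1*-1,-np.cos(a),0],[np.cos(a),np.sin(a),0],[0,0,-1]]))
    return np.round(R.inv().apply(np.array(p)-s["position"])*1e3,1),np.round((R.inv()*T).as_rotvec(),3)
E
python3 - <<'E'
# tidy jog()
s=open('h.py').read();i=s.index("    T=Ro");j=s.index("    return np.round(R.inv().apply(np")
s=s[:i]+"    y=np.array([np.cos(a),np.sin(a),0]);z=np.array([0,0,-1.]);T=Ro.from_matrix(np.column_stack([np.cross(y,z),y,z]))\n"+s[j:]
open('h.py','w').write(s)
E
python3 - <<'E'
from h import *
S=vision.get_image("scene");T=vision.get_image("top")
print("ext",fitbox(EXT,.01,[(S,[320,218,340,262]),(T,[335,178,357,197])],[.5,-.2]))
print("blue",fitbox(SOC,.01,[(S,[348,248,374,284]),(T,[368,179,394,197])],[.5,-.3]))
print("yel",fitbox(SOC,.01,[(S,[292,217,311,243]),(T,[297,176,321,202])],[.5,-.1]))
print("purple",fitbox(EXT,0,[(S,[327,195,345,234]),(T,[301,144,323,164])],[.5,-.1]))
print("redext",fitbox(EXT,0,[(S,[273,228,291,271]),(T,[315,216,333,237])],[.5,-.1]))
print("redsoc",fitbox(SOC,0,[(S,[310,272,336,312]),(T,[371,218,389,240])],[.5,-.1]))
k=.7
for n,u,v,z in [("railL",416,262,.01),("railR",562,257,.01),("railRb",562,286,.01),("railLb",417,291,.01),("drive",331,266,.069),("plateTL",315,254,.0),("plateTR",351,254,0),("plateBR",353,403,0),("plateBL",307,403,0)]:
    print(n,np.round(atz(T,u*k,v*k,z),3))
c=T["color"][160:215,285:400];cv2.imwrite("pics/c1.png",np.vstack([cv2.resize(c,None,fx=6,fy=6,interpolation=3)]))
E
```

```text
ext (array([ 0.57066502, -0.1749533 ]), array([ 0.3,  0.2,  0.5,  3. , -0.4, -0.9, -1.8,  1.8]))
blue (array([ 0.57091486, -0.25766954]), array([ 0.5,  0.9,  0.4,  2.2, -1.2, -2. , -3.6,  2.5]))
yel (array([ 0.56870686, -0.08611813]), array([-0.6, -2.7,  0.8,  3.5,  1.3,  1.9, -2.8, -1.6]))
purple (array([ 0.66264194, -0.09923892]), array([-0.4, -0. , -0.2,  3.2,  2.5, -3.4, -1.7,  0.2]))
redext (array([ 0.48109412, -0.12429359]), array([-1.5, -0.7,  0. ,  3.2, -0.4, -0.1,  0.8, -1.8]))
redsoc (array([ 0.47300733, -0.25455404]), array([ 0.1,  0.3, -0.2,  0.1, -4.7,  0.3,  1.1, -0.8]))
railL [ 0.59  -0.047  0.01 ]
railR [ 0.599 -0.304  0.01 ]
railRb [ 0.547 -0.301  0.01 ]
railLb [ 0.538 -0.048  0.01 ]
drive [0.57  0.096 0.069]
plateTL [0.607 0.131 0.   ]
plateTR [0.607 0.068 0.   ]
plateBR [0.348 0.061 0.   ]
plateBL [0.349 0.139 0.   ]
```

View pics/c1.png

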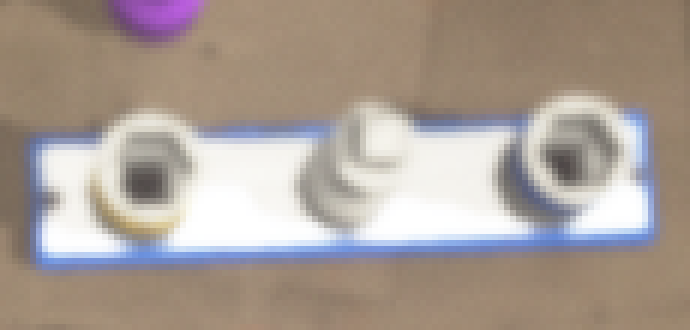

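The crop shows the yellow-banded socket at (145,170), the steel bar at (370,150) and the blue-banded socket at (575,145), all on the rail. This confirms the choice.

```bash
python3 -c "
from h import *
print(jog([.57,-.175,.24],.035), jog([.57,.096,.24],.035))"
```

```text
(array([-595.2, -616.1,  -17.4]), array([ 0.   , -0.   ,  1.181])) (array([-501.1, -362. ,  -17.4]), array([ 0.   , -0.   ,  1.181]))
```

Call:
{"api": "jog_arm", "payload": {"increments": [{"tx": -33,"ty": -24,"tz": -2,"wz": 0.12},{"tx": -66,"ty": -48,"tz": -4,"wz": 0.24},{"tx": -99,"ty": -72,"tz": -6,"wz": 0.36},{"tx": -132,"ty": -96,"tz": -8,"wz": 0.48},{"tx": -165,"ty": -120,"tz": -10,"wz": 0.6}]}}

```text
validation failed for argument at $.in...
```

```bash
python3 -c "
from h import *
print(jog([.57,.096,.24],.035))"
```

```text
(array([-501.1, -362. ,  -17.4]), array([ 0.   , -0.   ,  1.181]))
```

Call:
{"api": "jog_arm", "payload": {"increments": [{"tx": -33,"ty": -24,"tz": -2,"wx": 0,"wy": 0,"wz": 0.12,"gripper": 1},{"tx": -66,"ty": -48,"tz": -4,"wx": 0,"wy": 0,"wz": 0.24,"gripper": 1},{"tx": -99,"ty": -72,"tz": -6,"wx": 0,"wy": 0,"wz": 0.36,"gripper": 1},{"tx": -132,"ty": -96,"tz": -8,"wx": 0,"wy": 0,"wz": 0.48,"gripper": 1},{"tx": -165,"ty": -120,"tz": -10,"wx": 0,"wy": 0,"wz": 0.6,"gripper": 1}]}}

```text
time: 1.32
position: [0.3397, 0.438, 0.2328]
tool_rot: [-1.451, -2.786, -0.001]
ft_force: [1.1, -0.2, 0.2]
grip_width: 1.003
grip_force: 0.0
```

```bash
python3 -c "
from h import *
print(jog([.57,.096,.24],.035))"
```

```text
(array([-412.2,   -7.3,   -7.3]), array([ 0.   , -0.   ,  0.575]))
```

Call:
{"api": "jog_arm", "payload": {"increments": [{"tx": -41,"ty": -1,"tz": -1,"wx": 0,"wy": 0,"wz": 0.114,"gripper": 1},{"tx": -82,"ty": -2,"tz": -2,"wx": 0,"wy": 0,"wz": 0.228,"gripper": 1},{"tx": -123,"ty": -2,"tz": -3,"wx": 0,"wy": 0,"wz": 0.342,"gripper": 1},{"tx": -164,"ty": -3,"tz": -4,"wx": 0,"wy": 0,"wz": 0.456,"gripper": 1},{"tx": -205,"ty": -4,"tz": -5,"wx": 0,"wy": 0,"wz": 0.57,"gripper": 1}]}}

```text
time: 1.73
position: [0.4549, 0.2683, 0.2381]
tool_rot: [-2.176, -2.266, -0.002]
ft_force: [0.7, -0.5, -0.2]
grip_width: 1.0
grip_force: 0.0
```

Call:
{"api": "jog_arm", "payload": {"increments": [{"tx": -35,"ty": 21,"tz": 0,"wx": 0,"wy": 0,"wz": 0,"gripper": 1},{"tx": -70,"ty": 42,"tz": 0,"wx": 0,"wy": 0,"wz": 0,"gripper": 1},{"tx": -105,"ty": 63,"tz": 0,"wx": 0,"wy": 0,"wz": 0,"gripper": 1},{"tx": -140,"ty": 84,"tz": -1,"wx": 0,"wy": 0,"wz": 0,"gripper": 1},{"tx": -175,"ty": 106,"tz": -2,"wx": 0,"wy": 0,"wz": 0,"gripper": 1}]}}

```text
time: 2.15
position: [0.5687, 0.0984, 0.24]
tool_rot: [2.169, 2.272, 0.001]
ft_force: [0.9, 0.1, 0.5]
grip_width: 0.998
grip_force: 0.0
```

```bash
python3 -c "
from h import *
print(ctrl.get_state()['position'],jog([.57,.096,.24],.035),jog([.57,-.175,.24],.035))
im=vision.get_image('wrist');E=np.array(im['extrinsics']);print(np.round(-E[:3,:3].T@E[:3,3],3),np.round(E[:3,:3],3),im['fx'],im['cx'],im['cy'])
cv2.imwrite('pics/w1.png',cv2.resize(im['color'],(800,600),interpolation=cv2.INTER_CUBIC))
print('drive expected',proj(im,[.57,.096,.069])/.7)
"
```

```text
[0.56866874 0.09841609 0.2399956 ] (array([-2.5,  1.2, -0. ]), array([ 0.001, -0.001,  0.011])) (array([-2.732e+02, -1.140e+01, -2.000e-01]), array([ 0.001, -0.001,  0.011]))
[0.565 0.17  0.402] [[ 0.999  0.048  0.001]
 [ 0.046 -0.964  0.261]
 [ 0.014 -0.261 -0.965]] 338.9152268145262 275.6027365515093 209.66019909651303
drive expected [395.23401003 277.33088784]
```

View pics/w1.png

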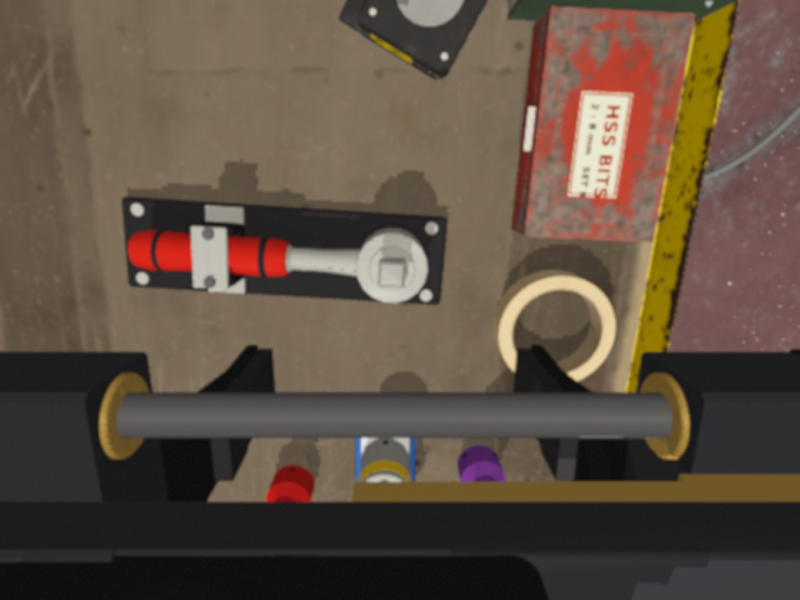

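The wrist view shows the ratchet drive at about (393,270), with the plate corners near (124,198) and (445,218).

```bash
python3 -c "
from h import *
im=vision.get_image('wrist');c=im['color'];np.save('w1.npy',c)
cv2.imwrite('pics/w1c.png',cv2.resize(c[155:215,240:320],(800,600),interpolation=cv2.INTER_CUBIC))
# plate edges: dark pixels mask
g=c.max(2);m=((g<62)&(np.arange(420)[:,None]<225)&(np.arange(420)[:,None]>130)&(np.arange(560)[None]<320)&(np.arange(560)[None]>80)).astype(np.uint8)
m=cv2.morphologyEx(m,cv2.MORPH_CLOSE,np.ones((9,9)))
k=[.7*np.array(p) for p in((124,198),(446,218),(439,304),(131,287))]
def edge(a,b,n):
    out=[]
    for t in np.linspace(.08,.92,40):
        p=a+t*(b-a);v=np.array([n[0],n[1]])
        s=np.array([cv2.getRectSubPix(c,(1,1),tuple(map(float,p+v*d)))[0,0].astype(float).sum() for d in np.arange(-5,5.1,.5)])
        out.append(p+v*(np.arange(-4.75,5,.5)[np.argmax(np.diff(s))]))
    l=cv2.fitLine(np.float32(out),cv2.DIST_HUBER,0,.01,.01).ravel();return l
for nm,a,b,n in(('top',k[0],k[1],(0,-1)),('bot',k[3],k[2],(0,1)),('left',k[0],k[3],(-1,0)),('right',k[1],k[2],(1,0))):
    l=edge(a,b,n);P=[atz(im,*(l[2:]+l[:2]*d),.004) for d in(-40,40)]
    d=P[1]-P[0];print(nm,np.round(P,4)[:,:2].tolist(),np.arctan2(d[1],d[0]))
"
```

```text
top [[0.4309, 0.1223], [0.5232, 0.1226]] 0.00362588887077448
bot [[0.4358, 0.0533], [0.5325, 0.0517]] -0.016175410759414904
left [[0.3574, 0.1351], [0.3591, 0.0409]] -1.5527124480259162
right [[0.6092, 0.0327], [0.6111, 0.1298]] 1.5508813856249493
```

View pics/w1c.png

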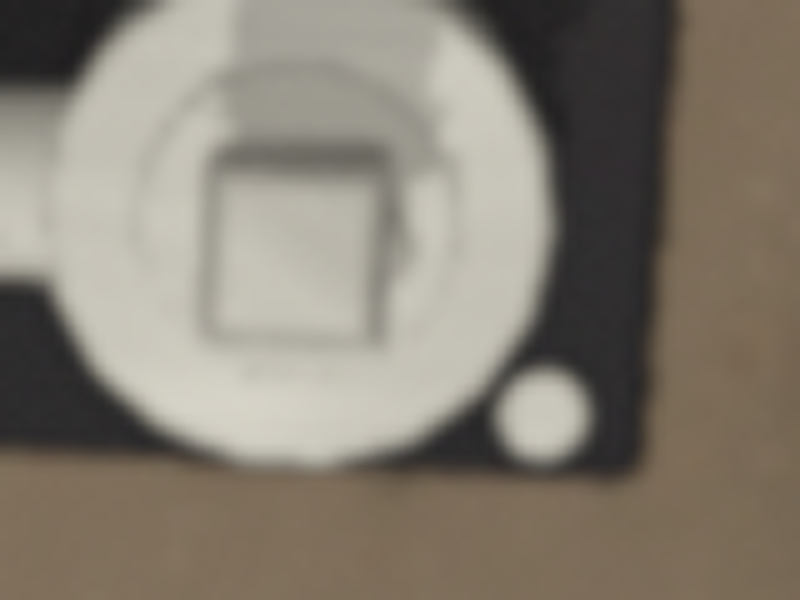

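```bash
python3 -c "
from h import *
im=vision.get_image('wrist')
for z in(.0655,.069): print(atz(im,269.25,179.3,z))
print(jog([.57,-.175,.24],.035))"
```

```text
[0.56493383 0.10193089 0.0655    ]
[0.56496518 0.10257056 0.069     ]
(array([-2.704e+02, -9.800e+00,  2.000e-01]), array([0.001, 0.002, 0.003]))
```

Call:
{"api": "jog_arm", "payload": {"increments": [{"tx": -39,"ty": -2,"tz": 0,"wx": 0,"wy": 0,"wz": 0.01,"gripper": 1},{"tx": -78,"ty": -3,"tz": 0,"wx": 0,"wy": 0,"wz": 0.01,"gripper": 1},{"tx": -117,"ty": -5,"tz": 0,"wx": 0,"wy": 0,"wz": 0.01,"gripper": 1},{"tx": -156,"ty": -6,"tz": 0,"wx": 0,"wy": 0,"wz": 0.01,"gripper": 1},{"tx": -195,"ty": -8,"tz": 0,"wx": 0,"wy": 0,"wz": 0.01,"gripper": 1}]}}

```text
time: 2.72
position: [0.5688, -0.0946, 0.2397]
tool_rot: [-2.177, -2.264, -0.002]
ft_force: [1.1, 0.2, -0.0]
grip_width: 1.005
grip_force: 0.0
```

Call:
{"api": "jog_arm", "payload": {"increments": [{"tx": -26,"ty": -1,"tz": 0,"wx": 0,"wy": 0,"wz": 0,"gripper": 1},{"tx": -52,"ty": -2,"tz": 0,"wx": 0,"wy": 0,"wz": 0,"gripper": 1},{"tx": -78,"ty": -3,"tz": 0,"wx": 0,"wy": 0,"wz": 0,"gripper": 1},{"tx": -78,"ty": -3,"tz": 0,"wx": 0,"wy": 0,"wz": 0,"gripper": 1},{"tx": -78,"ty": -3,"tz": 0,"wx": 0,"wy": 0,"wz": 0,"gripper": 1}]}}

```text
time: 3.13
position: [0.5685, -0.1734, 0.2395]
tool_rot: [-2.183, -2.259, -0.001]
ft_force: [-0.3, 0.5, 0.1]
grip_width: 0.995
grip_force: 0.0
```

```bash
python3 -c "
from h import *
im=vision.get_image('wrist');c=im['color'];np.save('w2.npy',c)
for p in([.57,-.175,.105],[.571,-.259,.066],[.57,-.087,.066]): print(proj(im,p))
for t in('ext_center','socket_blue_center','socket_yellow_center'): print(t,[(np.round(d['bbox'],1),d['conf']) for d in vision.spot_in('wrist',t)])
cv2.imwrite('pics/w2.png',cv2.resize(c[110:290,170:370],(800,720),interpolation=cv2.INTER_CUBIC)[:600])
"
```

```text
[277.20330587 202.03548   ]
[275.06851989 269.03665949]
[280.41784579 101.77041579]
ext_center [(array([265.8, 163.6, 297.5, 210.4]), 0.8), (array([169.5, 115.6, 221.8, 157.2]), 0.75), (array([337.8,  93.9, 392.2, 135.2]), 0.64)]
socket_blue_center [(array([181.8, 225.7, 218.6, 274.3]), 0.94), (array([259. , 232.7, 303.7, 274.8]), 0.83)]
socket_yellow_center [(array([257.8,  77.9, 301.7, 127.3]), 0.67)]
```

View pics/w2.png

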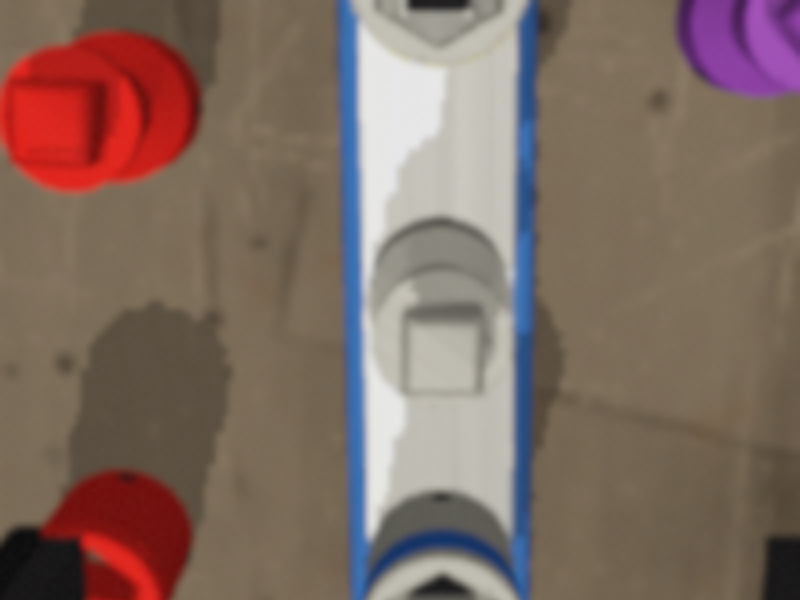

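The wrist crop shows the steel bar's drive square centred at about (445,352), aligned with the rail within about 0.02 rad. The blue-banded socket is below it at (440,560), and the yellow-banded socket is at the top.

```bash
python3 -c "
from h import *
im=vision.get_image('wrist')
for z in(.1015,.105): print(atz(im,280.9,197.6,z))
# edges yaw
for a,b in (((403,315),(407,393)),((488,315),(482,393)),((407,393.3),(482,394)),((340,0),(360,600)),((540,0),(520,600))):
    A,B=[atz(im,170+(p[0]+.5)/4-.5,110+(p[1]+.5)/4-.5,.1015 if a[0]>400 and a[0]<500 else .01) for p in(a,b)];d=B-A;print(np.arctan2(d[1],d[0])%(np.pi/2), A[:2],B[:2])
p=atz(im,280.9,197.6,.1025)
print(jog([p[0],p[1],.047],.035), fitbox(EXT,.01,[(im,[265.8,163.6,297.5,210.4])],p[:2]),fitbox(SOC,.01,[(im,[257.8,77.9,301.7,127.3])],[.57,-.09]))
"
```

```text
[ 0.5739993  -0.16863277  0.1015    ]
[ 0.57390752 -0.16782264  0.105     ]
0.08712894645337421 [ 0.56412733 -0.16048779] [ 0.56571268 -0.17863728]
1.5485251609296176 [ 0.58328514 -0.15970778] [ 0.58287904 -0.1779391 ]
0.030994339264890376 [ 0.56571536 -0.17870832] [ 0.58289136 -0.17817579]
0.05943816946402847 [ 0.542796   -0.09101756] [ 0.55345628 -0.27015713]
0.028426712501698814 [ 0.59819156 -0.08875311] [ 0.60329221 -0.2681363 ]
(array([  2.1,   4.8, 192.5]), array([ 0.   , -0.001,  0.004])) (array([ 0.57459213, -0.1686143 ]), array([-3.6, -0.8,  1.6,  0.7])) (array([ 0.56974355, -0.08523239]), array([-1.3,  0.3,  1.3, -0.3]))
```

Call:
{"api": "jog_arm", "payload": {"increments": [{"tx": 1,"ty": 2.5,"tz": 35,"wx": 0,"wy": 0,"wz": 0,"gripper": 1},{"tx": 2,"ty": 5,"tz": 75,"wx": 0,"wy": 0,"wz": 0,"gripper": 1},{"tx": 2,"ty": 5,"tz": 110,"wx": 0,"wy": 0,"wz": 0,"gripper": 1},{"tx": 2,"ty": 5,"tz": 145,"wx": 0,"wy": 0,"wz": 0,"gripper": 1},{"tx": 2,"ty": 5,"tz": 170,"wx": 0,"wy": 0,"wz": 0,"gripper": 1}]}}

```text
time: 3.8
position: [0.5725, -0.1688, 0.0664]
tool_rot: [-2.176, -2.261, 0.002]
ft_force: [0.6, 0.7, 0.2]
grip_width: 0.997
grip_force: 0.0
```

Call:
{"api": "jog_arm", "payload": {"increments": [{"tx": 0,"ty": 0,"tz": 15,"wx": 0,"wy": 0,"wz": 0,"gripper": 1},{"tx": 0,"ty": 0,"tz": 22,"wx": 0,"wy": 0,"wz": 0,"gripper": 1},{"tx": 0,"ty": 0,"tz": 22,"wx": 0,"wy": 0,"wz": 0,"gripper": 0.5},{"tx": 0,"ty": 0,"tz": 22,"wx": 0,"wy": 0,"wz": 0,"gripper": 0.3},{"tx": 0,"ty": 0,"tz": 22,"wx": 0,"wy": 0,"wz": 0,"gripper": 0.1}], "grip_force": 10}}

```text
time: 4.22
position: [0.575, -0.1709, 0.0491]
tool_rot: [2.179, 2.26, 0.003]
ft_force: [0.1, -0.3, 0.2]
grip_width: 0.85
grip_force: 0.0
```

Call:
{"api": "jog_arm", "payload": {"increments": [{"tx": 0,"ty": 0,"tz": 0,"wx": 0,"wy": 0,"wz": 0,"gripper": 0},{"tx": 0,"ty": 0,"tz": 0,"wx": 0,"wy": 0,"wz": 0,"gripper": 0},{"tx": 0,"ty": 0,"tz": 0,"wx": 0,"wy": 0,"wz": 0,"gripper": 0},{"tx": 0,"ty": 0,"tz": 0,"wx": 0,"wy": 0,"wz": 0,"gripper": 0},{"tx": 0,"ty": 0,"tz": 0,"wx": 0,"wy": 0,"wz": 0,"gripper": 0}], "grip_force": 10}}

```text
time: 4.63
position: [0.5739, -0.1709, 0.0478]
tool_rot: [2.181, 2.261, 0.001]
ft_force: [-0.4, 0.2, 0.2]
grip_width: 0.476
grip_force: 0.0
```

Call:
{"api": "jog_arm", "payload": {"increments": [{"tx": 0,"ty": 0,"tz": 0,"wx": 0,"wy": 0,"wz": 0,"gripper": 0},{"tx": 0,"ty": 0,"tz": 0,"wx": 0,"wy": 0,"wz": 0,"gripper": 0},{"tx": 0,"ty": 0,"tz": 0,"wx": 0,"wy": 0,"wz": 0,"gripper": 0},{"tx": 0,"ty": 0,"tz": 0,"wx": 0,"wy": 0,"wz": 0,"gripper": 0},{"tx": 0,"ty": 0,"tz": 0,"wx": 0,"wy": 0,"wz": 0,"gripper": 0}], "grip_force": 50}}

```text
time: 5.05
position: [0.5739, -0.171, 0.0478]
tool_rot: [2.181, 2.261, 0.0]
ft_force: [-1.0, 0.0, 2.1]
grip_width: 0.36
grip_force: 54.0
```

```bash
python3 -c "
from h import *
im=vision.get_image('wrist')
cv2.imwrite('pics/w3.png',cv2.resize(im['color'],(800,600),interpolation=cv2.INTER_CUBIC))
s=ctrl.get_state();print({k:np.round(s[k],3) for k in('position','ft_force','torque','grip_width','grip_force','joint_positions')})
"
```

```text
{'position': array([ 0.574, -0.171,  0.048]), 'ft_force': array([-0.373, -0.272,  2.46 ]), 'torque': array([-0.055,  0.134,  0.017]), 'grip_width': np.float64(0.359), 'grip_force': np.float64(54.008), 'joint_positions': array([-0.248,  0.403,  0.598,  1.792, -0.261,  1.026,  0.485])}
```

View pics/w3.png

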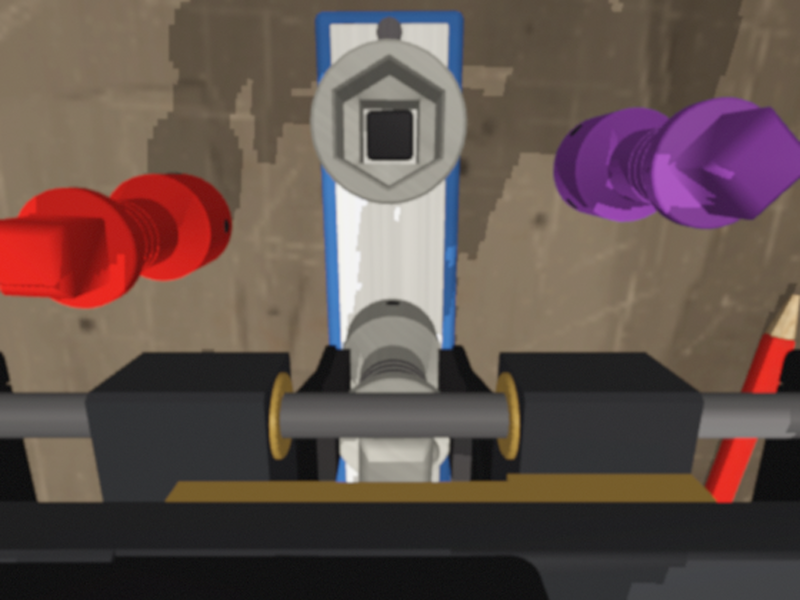

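The wrist picture shows the fingers closing on the bar at (395,380), with the collar at (392,330) right below the fingertips. The opening is 31 mm, wider than the 24 mm shank, so the tips sit on the cone. I'll open a little, rise 6 mm and regrip.

Call:
{"api": "jog_arm", "payload": {"increments": [{"tx": 0,"ty": 0,"tz": 0,"wx": 0,"wy": 0,"wz": 0,"gripper": 0.5},{"tx": 0,"ty": 0,"tz": 0,"wx": 0,"wy": 0,"wz": 0,"gripper": 0.5},{"tx": 0,"ty": 0,"tz": -3,"wx": 0,"wy": 0,"wz": 0,"gripper": 0.5},{"tx": 0,"ty": 0,"tz": -6,"wx": 0,"wy": 0,"wz": 0,"gripper": 0.5},{"tx": 0,"ty": 0,"tz": -6,"wx": 0,"wy": 0,"wz": 0,"gripper": 0.5}], "grip_force": 10}}

```text
time: 5.52
position: [0.5742, -0.171, 0.0542]
tool_rot: [2.18, 2.26, 0.001]
ft_force: [0.0, -0.3, -0.1]
grip_width: 0.492
grip_force: 0.0
```

Call:
{"api": "jog_arm", "payload": {"increments": [{"tx": 0,"ty": 0,"tz": 0,"wx": 0,"wy": 0,"wz": 0,"gripper": 0},{"tx": 0,"ty": 0,"tz": 0,"wx": 0,"wy": 0,"wz": 0,"gripper": 0},{"tx": 0,"ty": 0,"tz": 0,"wx": 0,"wy": 0,"wz": 0,"gripper": 0},{"tx": 0,"ty": 0,"tz": 0,"wx": 0,"wy": 0,"wz": 0,"gripper": 0},{"tx": 0,"ty": 0,"tz": 0,"wx": 0,"wy": 0,"wz": 0,"gripper": 0}], "grip_force": 30}}

```text
time: 5.93
position: [0.5735, -0.1709, 0.0535]
tool_rot: [-2.181, -2.261, 0.0]
ft_force: [-1.4, 0.5, 1.1]
grip_width: 0.358
grip_force: 29.6
```

Call:
{"api": "jog_arm", "payload": {"increments": [{"tx": 0,"ty": 0,"tz": 0,"wx": 0,"wy": 0,"wz": 0,"gripper": 0},{"tx": 0,"ty": 0,"tz": -8,"wx": 0,"wy": 0,"wz": 0,"gripper": 0},{"tx": 0,"ty": 0,"tz": -16,"wx": 0,"wy": 0,"wz": 0,"gripper": 0},{"tx": 0,"ty": 0,"tz": -25,"wx": 0,"wy": 0,"wz": 0,"gripper": 0},{"tx": 0,"ty": 0,"tz": -25,"wx": 0,"wy": 0,"wz": 0,"gripper": 0}], "grip_force": 45}}

```text
time: 6.35
position: [0.5752, -0.1715, 0.081]
tool_rot: [2.179, 2.259, 0.003]
ft_force: [0.8, -0.1, -2.6]
grip_width: 0.347
grip_force: 44.4
```

```bash
python3 -c "
from h import *
im=vision.get_image('wrist');im2=vision.get_image('scene')
print([d for d in vision.spot_in('scene','ext_center')])
a=cv2.resize(im['color'][180:360,180:380],(500,450),interpolation=3)
p=proj(im2,[.574,-.171,.08]);u,v=map(int,p)
b=cv2.resize(im2['color'][v-45:v+45,u-30:u+30],(300,450),interpolation=3)
cv2.imwrite('pics/w4.png',np.hstack([a,b]));print(u,v)
s=ctrl.get_state();print({k:np.round(s[k],3) for k in('position','ft_force','torque','grip_width','grip_force')})
"
```

```text
[{'bbox': [324.2, 211.2, 340.7, 255.0], 'conf': 0.81}, {'bbox': [272.8, 228.6, 292.1, 272.9], 'conf': 0.66}]
331 229
{'position': array([ 0.574, -0.171,  0.079]), 'ft_force': array([-0.34 ,  0.343, -3.196]), 'torque': array([-0.083,  0.03 , -0.024]), 'grip_width': np.float64(0.35), 'grip_force': np.float64(44.415)}
```

View pics/w4.png

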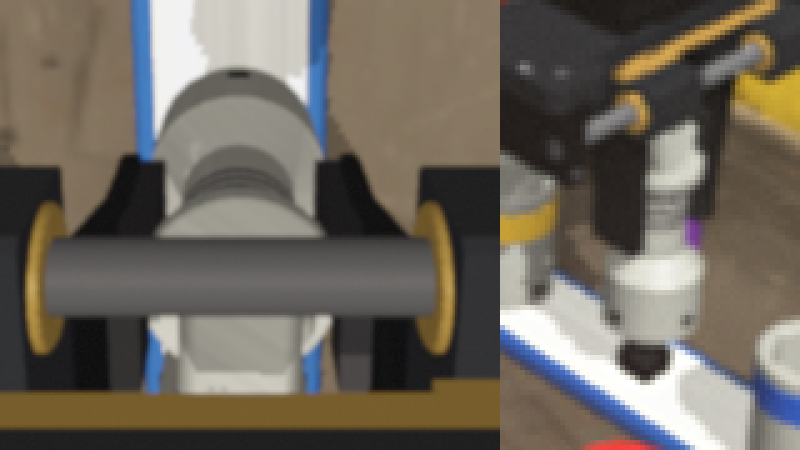

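The left half shows the bar between the fingers with its collar at (240,110). The right half shows the bar lifted clear of the stud at (640,355) and upright, and the force reads about 3 N, the weight of the bar. Next I carry it above the ratchet.

Call:
{"api": "jog_arm", "payload": {"increments": [{"tx": 0,"ty": 0,"tz": -35,"wx": 0,"wy": 0,"wz": 0,"gripper": 0},{"tx": 0,"ty": 0,"tz": -70,"wx": 0,"wy": 0,"wz": 0,"gripper": 0},{"tx": 30,"ty": 0,"tz": -80,"wx": 0,"wy": 0,"wz": 0,"gripper": 0},{"tx": 65,"ty": 0,"tz": -80,"wx": 0,"wy": 0,"wz": 0.02,"gripper": 0},{"tx": 105,"ty": 0,"tz": -80,"wx": 0,"wy": 0,"wz": 0.037,"gripper": 0}]}}

```text
time: 6.92
position: [0.5702, -0.0673, 0.1597]
tool_rot: [2.227, 2.213, 0.002]
ft_force: [0.2, 0.4, -3.7]
grip_width: 0.347
grip_force: 44.4
```

```bash
python3 -c "
from h import *
print(ctrl.get_state()['position'],jog([.565,.0997,.155],-.002))"
```

```text
[ 0.5702072  -0.06725392  0.15973809] (array([166.9,  -6.3,   4.6]), array([ 0.002,  0.001, -0.005]))
```

Call:
{"api": "jog_arm", "payload": {"increments": [{"tx": 38,"ty": -2,"tz": 1,"wx": 0,"wy": 0,"wz": 0,"gripper": 0},{"tx": 78,"ty": -4,"tz": 2,"wx": 0,"wy": 0,"wz": -0.004,"gripper": 0},{"tx": 118,"ty": -5,"tz": 3,"wx": 0,"wy": 0,"wz": -0.004,"gripper": 0},{"tx": 150,"ty": -6,"tz": 4,"wx": 0,"wy": 0,"wz": -0.004,"gripper": 0},{"tx": 167,"ty": -6,"tz": 4.5,"wx": 0,"wy": 0,"wz": -0.004,"gripper": 0}]}}

```text
time: 7.33
position: [0.5626, 0.1073, 0.1533]
tool_rot: [-2.209, -2.23, -0.001]
ft_force: [-0.1, 0.6, -2.5]
grip_width: 0.347
grip_force: 44.4
```

Call:
{"api": "jog_arm", "payload": {"increments": [{"tx": 0,"ty": 0,"tz": 0,"wx": 0,"wy": 0,"wz": 0,"gripper": 0},{"tx": 0,"ty": 0,"tz": 4,"wx": 0,"wy": 0,"wz": 0,"gripper": 0},{"tx": 0,"ty": 0,"tz": 8,"wx": 0,"wy": 0,"wz": 0,"gripper": 0},{"tx": 0,"ty": 0,"tz": 12,"wx": 0,"wy": 0,"wz": 0,"gripper": 0},{"tx": 0,"ty": 0,"tz": 12,"wx": 0,"wy": 0,"wz": 0,"gripper": 0}]}}

```text
time: 7.75
position: [0.5634, 0.099, 0.1407]
tool_rot: [-2.221, -2.221, 0.003]
ft_force: [0.6, -0.1, -3.4]
grip_width: 0.347
grip_force: 44.4
```

```bash
python3 -c "
from h import *
im=vision.get_image('wrist');im2=vision.get_image('scene')
a=cv2.resize(im['color'][180:330,200:350],(500,500),interpolation=3)
p=proj(im2,[.565,.1,.09]);u,v=map(int,p)
b=cv2.resize(im2['color'][v-40:v+40,u-24:u+24],(300,500),interpolation=3)
cv2.imwrite('pics/w5.png',np.hstack([a,b]));np.save('w5.npy',im['color']);np.save('s5.npy',im2['color']);print(u,v)
for n,z in(('foot',.098),('sh',.05),('dr',.069)): print(n,proj(im,[.565,.102,z]),proj(im2,[.565,.102,z]))
s=ctrl.get_state();print({k:np.round(s[k],3) for k in('position','ft_force','torque','grip_width','grip_force')},jog([.565,.0997,.14],-.002))
"
```

```text
250 180
foot [278.39898484 229.43581057] [249.61549927 177.53472674]
sh [277.98894294 209.61562329] [250.50144313 194.9927605 ]
dr [278.13262072 216.56057368] [250.15564386 188.17858689]
{'position': array([0.564, 0.1  , 0.142]), 'ft_force': array([-0.29 ,  0.096, -3.293]), 'torque': array([-0.053,  0.032, -0.019]), 'grip_width': np.float64(0.346), 'grip_force': np.float64(44.419)} (array([0. , 1.1, 1.6]), array([-0.001,  0.   ,  0.003]))
```

View pics/w5.png

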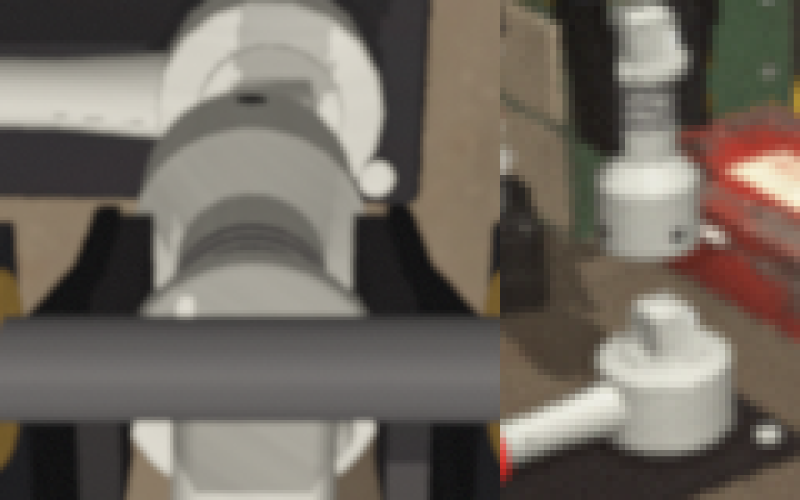

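The left half shows the bar's collar centred at column 251 and the shoulder disc at column 271. The right half shows the collar at column 648 and the drive at 664. The bar therefore has to shift about 4–5 mm toward +x, and I need its y offset as well.

```bash
python3 -c "
from h import *
im=vision.get_image('wrist');im2=vision.get_image('scene')
w=lambda x,y:(200+(x+.5)*.3-.5,180+(y+.5)*.3-.5)
h=atz(im,*w(250,98),.107);print('hole->bar',h[:2]-[0,.020])
r=atz(im,*w(272,45),.05);print('ring->ratchet',r[:2]-[0,.017])
for x,y in((137,150),(368,150)): pass
s=lambda x,y:(226+(x-500+.5)*.16-.5,140+(y+.5)*.16-.5)
# scene: ring / head disc of ratchet top ellipse, drive top, bar foot bottom
print('sc ratchet drive top',atz(im2,*s(664,306),.069)[:2],'bar foot centre',atz(im2,*s(648,243),.098)[:2])
T=vision.get_image('top');g=T['color']
print('top expects',proj(T,[.5685,.1,.069]))
"
```

```text
hole->bar [0.56322249 0.09830704]
ring->ratchet [0.56812823 0.09854845]
sc ratchet drive top [0.56703013 0.09777857] bar foot centre [0.56137761 0.09832805]
top expects [229.78137205 186.74064137]
```

Call:
{"api": "jog_arm", "payload": {"increments": [{"tx": 0,"ty": 5,"tz": 5,"wx": 0,"wy": 0,"wz": 0,"gripper": 0},{"tx": 0,"ty": 5,"tz": 15,"wx": 0,"wy": 0,"wz": 0,"gripper": 0},{"tx": 0,"ty": 5,"tz": 24,"wx": 0,"wy": 0,"wz": 0,"gripper": 0},{"tx": 0,"ty": 5,"tz": 24,"wx": 0,"wy": 0,"wz": 0,"gripper": 0},{"tx": 0,"ty": 5,"tz": 24,"wx": 0,"wy": 0,"wz": 0,"gripper": 0}], "grip_force": 55}}

```text
time: 8.42
position: [0.5681, 0.1008, 0.1167]
tool_rot: [-2.217, -2.224, 0.004]
ft_force: [0.7, 0.3, -2.7]
grip_width: 0.345
grip_force: 54.3
```

Call:
{"api": "jog_arm", "payload": {"increments": [{"tx": 0,"ty": 0,"tz": 2,"wx": 0,"wy": 0,"wz": 0,"gripper": 0},{"tx": 0,"ty": 0,"tz": 4,"wx": 0,"wy": 0,"wz": 0,"gripper": 0},{"tx": 0,"ty": 0,"tz": 6,"wx": 0,"wy": 0,"wz": 0,"gripper": 0},{"tx": 0,"ty": 0,"tz": 8,"wx": 0,"wy": 0,"wz": 0,"gripper": 0},{"tx": 0,"ty": 0,"tz": 8,"wx": 0,"wy": 0,"wz": 0,"gripper": 0}]}}

```text
time: 8.83
position: [0.5689, 0.101, 0.1097]
tool_rot: [-2.218, -2.225, 0.0]
ft_force: [-0.5, -0.1, -3.1]
grip_width: 0.344
grip_force: 54.3
```

```bash
python3 -c "
from h import *
im=vision.get_image('wrist');im2=vision.get_image('scene')
a=cv2.resize(im['color'][180:330,200:350],(500,500),interpolation=3)
b=cv2.resize(im2['color'][140:220,226:274],(300,500),interpolation=3)
cv2.imwrite('pics/w6.png',np.hstack([a,b]))
s=ctrl.get_state();print({k:np.round(s[k],4) for k in('position','ft_force','torque','grip_width','grip_force')})
"
```

```text
{'position': array([0.5691, 0.101 , 0.1101]), 'ft_force': array([-0.1577, -0.9089, -1.9685]), 'torque': array([-0.0832, -0.0095, -0.0505]), 'grip_width': np.float64(0.3442), 'grip_force': np.float64(54.2998)}
```

Call:
{"api": "jog_arm", "payload": {"increments": [{"tx": 0,"ty": 0,"tz": 1,"wx": 0,"wy": 0,"wz": 0,"gripper": 0},{"tx": 0,"ty": 0,"tz": 2,"wx": 0,"wy": 0,"wz": 0,"gripper": 0},{"tx": 0,"ty": 0,"tz": 3,"wx": 0,"wy": 0,"wz": 0,"gripper": 0},{"tx": 0,"ty": 0,"tz": 4,"wx": 0,"wy": 0,"wz": 0,"gripper": 0},{"tx": 0,"ty": 0,"tz": 5,"wx": 0,"wy": 0,"wz": 0,"gripper": 0}]}}

```text
time: 9.35
position: [0.5687, 0.1009, 0.1048]
tool_rot: [-2.218, -2.225, 0.001]
ft_force: [-1.6, -0.4, -0.8]
grip_width: 0.344
grip_force: 54.3
```

```bash
python3 -c "
from h import *
s=ctrl.get_state();print({k:np.round(s[k],4) for k in('position','ft_force','torque','grip_width','grip_force')})
"
```

```text
{'position': array([0.5687, 0.1009, 0.1048]), 'ft_force': array([-1.6324, -0.3721, -0.8013]), 'torque': array([-0.1874,  0.5345,  0.0064]), 'grip_width': np.float64(0.3442), 'grip_force': np.float64(54.3464)}
```

Call:
{"api": "jog_arm", "payload": {"increments": [{"tx": 0,"ty": -0.7,"tz": 0,"wx": 0,"wy": 0,"wz": 0,"gripper": 0},{"tx": 0,"ty": -0.7,"tz": 1,"wx": 0,"wy": 0,"wz": 0,"gripper": 0},{"tx": 0,"ty": -0.7,"tz": 2,"wx": 0,"wy": 0,"wz": 0,"gripper": 0},{"tx": 0,"ty": -0.7,"tz": 3,"wx": 0,"wy": 0,"wz": 0,"gripper": 0},{"tx": 0,"ty": -0.7,"tz": 3,"wx": 0,"wy": 0,"wz": 0,"gripper": 0}]}}

```text
time: 9.77
position: [0.5688, 0.1012, 0.1027]
tool_rot: [2.218, 2.225, 0.002]
ft_force: [-2.1, 0.1, 0.7]
grip_width: 0.345
grip_force: 54.4
```

```bash
cat > st.py <<'E'
from h import *
s=ctrl.get_state();print({k:np.round(s[k],4).tolist() for k in('time','position','ft_force','torque','grip_width')})
E
python3 st.py
```

```text
{'time': 9.7667, 'position': [0.5688, 0.1012, 0.1027], 'ft_force': [-2.0578, 0.1217, 0.7286], 'torque': [-0.1496, 0.4345, 0.0357], 'grip_width': 0.3451}
```

Call:
{"api": "jog_arm", "payload": {"increments": [{"tx": 0,"ty": -0.5,"tz": 1,"wx": 0,"wy": 0,"wz": 0,"gripper": 0},{"tx": 0,"ty": -0.8,"tz": 2,"wx": 0,"wy": 0,"wz": 0,"gripper": 0},{"tx": 0,"ty": -0.8,"tz": 3,"wx": 0,"wy": 0,"wz": 0,"gripper": 0},{"tx": 0,"ty": -0.8,"tz": 4,"wx": 0,"wy": 0,"wz": 0,"gripper": 0},{"tx": 0,"ty": -0.8,"tz": 4,"wx": 0,"wy": 0,"wz": 0,"gripper": 0}]}}

```text
time: 10.18
position: [0.568, 0.1008, 0.0972]
tool_rot: [2.217, 2.224, 0.001]
ft_force: [3.9, -1.1, -6.1]
grip_width: 0.346
grip_force: 54.3
```

```bash
python3 st.py
```

```text
{'time': 10.1833, 'position': [0.568, 0.1008, 0.0972], 'ft_force': [3.8629, -1.1142, -6.1453], 'torque': [-0.1929, -0.862, -0.0514], 'grip_width': 0.3461}
```

Call:
{"api": "jog_arm", "payload": {"increments": [{"tx": 0,"ty": 0,"tz": 1,"wx": 0,"wy": 0,"wz": 0,"gripper": 0},{"tx": 0,"ty": 0,"tz": 2,"wx": 0,"wy": 0,"wz": 0,"gripper": 0},{"tx": 0,"ty": 0,"tz": 3,"wx": 0,"wy": 0,"wz": 0,"gripper": 0},{"tx": 0,"ty": 0,"tz": 3,"wx": 0,"wy": 0,"wz": 0,"gripper": 0},{"tx": 0,"ty": 0,"tz": 3,"wx": 0,"wy": 0,"wz": 0,"gripper": 0}]}}

```text
time: 10.6
position: [0.567, 0.1009, 0.0945]
tool_rot: [-2.218, -2.224, 0.002]
ft_force: [2.1, -0.8, -3.9]
grip_width: 0.346
grip_force: 54.3
```

```bash
python3 st.py
```

```text
{'time': 10.6, 'position': [0.567, 0.1009, 0.0945], 'ft_force': [2.1092, -0.8034, -3.8898], 'torque': [-0.2466, -0.3306, -0.0154], 'grip_width': 0.3462}
```

Call:
{"api": "jog_arm", "payload": {"increments": [{"tx": 0,"ty": 0,"tz": 1,"wx": 0,"wy": 0,"wz": 0,"gripper": 0},{"tx": 0,"ty": 0,"tz": 2,"wx": 0,"wy": 0,"wz": 0,"gripper": 0},{"tx": 0,"ty": 0,"tz": 3,"wx": 0,"wy": 0,"wz": 0,"gripper": 0},{"tx": 0,"ty": 0,"tz": 4,"wx": 0,"wy": 0,"wz": 0,"gripper": 0},{"tx": 0,"ty": 0,"tz": 4,"wx": 0,"wy": 0,"wz": 0,"gripper": 0}]}}

```text
time: 11.02
position: [0.5678, 0.1009, 0.0934]
tool_rot: [-2.218, -2.224, -0.001]
ft_force: [-5.3, -1.7, 10.9]
grip_width: 0.345
grip_force: 54.5
```

```bash
python3 st.py
```

```text
{'time': 11.0167, 'position': [0.5678, 0.1009, 0.0934], 'ft_force': [-5.2733, -1.7394, 10.8854], 'torque': [-0.5297, 1.1645, 0.0028], 'grip_width': 0.3447}
```

Call:
{"api": "jog_arm", "payload": {"increments": [{"tx": 0,"ty": 0,"tz": 1,"wx": 0,"wy": 0,"wz": 0,"gripper": 0},{"tx": 0,"ty": 0,"tz": 2,"wx": 0,"wy": 0,"wz": 0,"gripper": 0},{"tx": 0,"ty": 0,"tz": 3,"wx": 0,"wy": 0,"wz": 0,"gripper": 0},{"tx": 0,"ty": 0,"tz": 3,"wx": 0,"wy": 0,"wz": 0,"gripper": 0},{"tx": 0,"ty": 0,"tz": 3,"wx": 0,"wy": 0,"wz": 0,"gripper": 0}]}}

```text
time: 11.43
position: [0.5684, 0.1011, 0.0932]
tool_rot: [-2.218, -2.224, -0.004]
ft_force: [-10.4, -2.7, 25.4]
grip_width: 0.346
grip_force: 54.8
```

```bash
python3 st.py
```

```text
{'time': 11.4333, 'position': [0.5684, 0.1011, 0.0932], 'ft_force': [-10.3678, -2.7429, 25.4066], 'torque': [-0.7022, 2.4748, 0.0382], 'grip_width': 0.3456}
```

Call:
{"api": "jog_arm", "payload": {"increments": [{"tx": 0,"ty": 0,"tz": -3,"wx": 0,"wy": 0,"wz": 0,"gripper": 0},{"tx": 0,"ty": 0,"tz": -6,"wx": 0,"wy": 0,"wz": 0,"gripper": 0},{"tx": 0,"ty": 0,"tz": -7,"wx": 0,"wy": 0,"wz": 0,"gripper": 0},{"tx": 0,"ty": 0,"tz": -7,"wx": 0,"wy": 0,"wz": 0,"gripper": 0},{"tx": 0,"ty": 0,"tz": -7,"wx": 0,"wy": 0,"wz": 0,"gripper": 0}]}}

```text
time: 11.85
position: [0.5674, 0.101, 0.0945]
tool_rot: [-2.218, -2.225, 0.001]
ft_force: [0.4, -0.5, -3.6]
grip_width: 0.345
grip_force: 54.3
```

```bash
python3 st.py
```

```text
{'time': 11.85, 'position': [0.5674, 0.101, 0.0945], 'ft_force': [0.4324, -0.4918, -3.5527], 'torque': [-0.1631, -0.1659, -0.0028], 'grip_width': 0.3451}
```

Call:
{"api": "jog_arm", "payload": {"increments": [{"tx": 0,"ty": 0,"tz": -1,"wx": 0,"wy": 0,"wz": 0,"gripper": 0},{"tx": 0,"ty": 0,"tz": -2,"wx": 0,"wy": 0,"wz": 0,"gripper": 0},{"tx": 0,"ty": 0,"tz": -2,"wx": 0,"wy": 0,"wz": 0,"gripper": 0},{"tx": 0,"ty": 0,"tz": -2,"wx": 0,"wy": 0,"wz": 0,"gripper": 0},{"tx": 0,"ty": 0,"tz": -2,"wx": 0,"wy": 0,"wz": 0,"gripper": 0}]}}

```text
time: 12.27
position: [0.5679, 0.101, 0.0969]
tool_rot: [2.218, 2.224, 0.001]
ft_force: [2.9, -0.5, -7.7]
grip_width: 0.346
grip_force: 54.3
```

```bash
python3 st.py
```

```text
{'time': 12.2667, 'position': [0.5679, 0.101, 0.0969], 'ft_force': [2.9275, -0.4503, -7.7127], 'torque': [-0.2131, -0.9135, 0.0181], 'grip_width': 0.3457}
```

Call:
{"api": "jog_arm", "payload": {"increments": [{"tx": 0,"ty": 0,"tz": 2,"wx": 0,"wy": 0,"wz": 0,"gripper": 0},{"tx": 0,"ty": 0,"tz": 5,"wx": 0,"wy": 0,"wz": 0,"gripper": 0},{"tx": 0,"ty": 0,"tz": 8,"wx": 0,"wy": 0,"wz": 0,"gripper": 0},{"tx": 0,"ty": 0,"tz": 9,"wx": 0,"wy": 0,"wz": 0,"gripper": 0},{"tx": 0,"ty": 0,"tz": 9,"wx": 0,"wy": 0,"wz": 0,"gripper": 0}]}}

```text
time: 12.68
position: [0.5686, 0.101, 0.0932]
tool_rot: [-2.218, -2.224, -0.004]
ft_force: [-7.5, -2.1, 24.8]
grip_width: 0.34
grip_force: 54.7
```

Call:
{"api": "jog_arm", "payload": {"increments": [{"tx": 0,"ty": 0,"tz": -3,"wx": 0,"wy": 0,"wz": 0,"gripper": 0},{"tx": 0,"ty": 0,"tz": -5,"wx": 0,"wy": 0,"wz": 0,"gripper": 0},{"tx": 0,"ty": 0,"tz": -5,"wx": 0,"wy": 0,"wz": 0,"gripper": 0},{"tx": 0,"ty": 0,"tz": -5,"wx": 0,"wy": 0,"wz": 0,"gripper": 0.8},{"tx": 0,"ty": 0,"tz": -5,"wx": 0,"wy": 0,"wz": 0,"gripper": 0.8}]}}

```text
time: 13.1
position: [0.5675, 0.1013, 0.093]
tool_rot: [-2.218, -2.225, -0.0]
ft_force: [-0.1, -0.4, 0.4]
grip_width: 0.423
grip_force: 0.0
```

Call:
{"api": "jog_arm", "payload": {"increments": [{"tx": 0,"ty": 0,"tz": 0,"wx": 0,"wy": 0,"wz": 0,"gripper": 0.8},{"tx": 0,"ty": 0,"tz": 0,"wx": 0,"wy": 0,"wz": 0,"gripper": 0.8},{"tx": 0,"ty": 0,"tz": 0,"wx": 0,"wy": 0,"wz": 0,"gripper": 0.8},{"tx": 0,"ty": 0,"tz": -5,"wx": 0,"wy": 0,"wz": 0,"gripper": 0.8},{"tx": 0,"ty": 0,"tz": -20,"wx": 0,"wy": 0,"wz": 0,"gripper": 0.8}]}}

```text
time: 13.52
position: [0.5659, 0.1008, 0.1113]
tool_rot: [-2.217, -2.224, 0.006]
ft_force: [-0.1, 0.2, 0.1]
grip_width: 0.762
grip_force: 0.0
```

Call:
{"api": "jog_arm", "payload": {"increments": [{"tx": 0,"ty": 2,"tz": -32,"wx": 0,"wy": 0,"wz": 0,"gripper": 1},{"tx": 0,"ty": 2,"tz": -70,"wx": 0,"wy": 0,"wz": 0,"gripper": 1},{"tx": -10,"ty": 2,"tz": -105,"wx": 0,"wy": 0,"wz": 0,"gripper": 1},{"tx": -45,"ty": 2,"tz": -123,"wx": 0,"wy": 0,"wz": 0,"gripper": 1},{"tx": -83,"ty": 2,"tz": -125,"wx": 0,"wy": 0,"wz": 0,"gripper": 1}]}}

```text
time: 13.93
position: [0.5725, 0.02, 0.2434]
tool_rot: [2.209, 2.228, 0.012]
ft_force: [1.6, -1.6, -0.1]
grip_width: 0.989
grip_force: 0.0
```

```bash
python3 -c "
from h import *
import pickle
im=vision.get_image('wrist');pickle.dump(im,open('A.pkl','wb'))
print(proj(im,[.5675,.099,.145]),proj(im,[.5675,.099,.126]),[(np.round(d['bbox'],1),d['conf']) for d in vision.spot_in('wrist','ext_center')])
print([(np.round(d['bbox'],1),d['conf']) for d in vision.spot_in('scene','ext_center')])
print(ctrl.get_state()['position'],jog([.577,-.335,.14],.035))"
```

```text
[268.85361647 107.63230059] [269.09525525 108.38139492] [(array([323.9, 252.9, 362.3, 316.8]), 0.85), (array([177.9, 303.5, 214.5, 337.4]), 0.79), (array([247.8,  84.6, 290.2, 130. ]), 0.78)]
[(array([244.3, 150.9, 262.9, 193.5]), 0.91), (array([271.9, 226.4, 289.8, 270.9]), 0.85), (array([324.5, 195.4, 342.6, 234.4]), 0.66)]
[0.57020585 0.01348431 0.23959821] (array([-348.4,    8. ,   99.8]), array([ 0.002,  0.   , -0.039]))
```

Call:
{"api": "jog_arm", "payload": {"increments": [{"tx": -40,"ty": 1,"tz": 5,"wx": 0,"wy": 0,"wz": -0.01,"gripper": 1},{"tx": -80,"ty": 2,"tz": 15,"wx": 0,"wy": 0,"wz": -0.02,"gripper": 1},{"tx": -120,"ty": 3,"tz": 25,"wx": 0,"wy": 0,"wz": -0.04,"gripper": 1},{"tx": -158,"ty": 4,"tz": 35,"wx": 0,"wy": 0,"wz": -0.04,"gripper": 1},{"tx": -196,"ty": 5,"tz": 45,"wx": 0,"wy": 0,"wz": -0.04,"gripper": 1}]}}

```text
time: 14.5
position: [0.5755, -0.1783, 0.1924]
tool_rot: [-2.171, -2.27, -0.001]
ft_force: [0.6, -0.0, -0.2]
grip_width: 0.997
grip_force: 0.0
```

Call:
{"api": "jog_arm", "payload": {"increments": [{"tx": -38,"ty": 0,"tz": 13,"wx": 0,"wy": 0,"wz": 0,"gripper": 1},{"tx": -76,"ty": 0,"tz": 26,"wx": 0,"wy": 0,"wz": 0,"gripper": 1},{"tx": -114,"ty": 1,"tz": 40,"wx": 0,"wy": 0,"wz": 0,"gripper": 1},{"tx": -140,"ty": 2,"tz": 50,"wx": 0,"wy": 0,"wz": 0,"gripper": 1},{"tx": -152,"ty": 2,"tz": 55,"wx": 0,"wy": 0,"wz": 0,"gripper": 1}]}}

```text
time: 14.92
position: [0.5821, -0.3332, 0.1357]
tool_rot: [-2.177, -2.263, 0.005]
ft_force: [-1.3, 0.7, -0.5]
grip_width: 1.0
grip_force: 0.0
```

Call:
{"api": "jog_arm", "payload": {"increments": [{"tx": 0,"ty": 0,"tz": 0,"wx": 0,"wy": 0,"wz": 0,"gripper": 1},{"tx": 0,"ty": 0,"tz": 0,"wx": 0,"wy": 0,"wz": 0,"gripper": 1},{"tx": 0,"ty": 0,"tz": 0,"wx": 0,"wy": 0,"wz": 0,"gripper": 1},{"tx": 0,"ty": 0,"tz": 0,"wx": 0,"wy": 0,"wz": 0,"gripper": 1},{"tx": 0,"ty": 0,"tz": 0,"wx": 0,"wy": 0,"wz": 0,"gripper": 1}]}}

```text
time: 15.33
position: [0.5852, -0.3275, 0.1389]
tool_rot: [2.169, 2.272, 0.003]
ft_force: [-0.7, -0.4, -0.6]
grip_width: 0.997
grip_force: 0.0
```

```bash
python3 -c "
from h import *
import pickle
im=vision.get_image('wrist');pickle.dump(im,open('B.pkl','wb'));A=pickle.load(open('A.pkl','rb'))
print(ctrl.get_state()['position'],jog([.577,-.255,.14],.035))
b=[d['bbox'] for d in vision.spot_in('wrist','socket_blue_center')];print(b)
for q in b[:2]:print(fitbox(SOC,.01,[(im,q)],[.577,-.255]))
S=vision.get_image('scene');print('bar',fitbox(EXT,.05,[(S,[244.3,150.9,262.9,193.5])],[.567,.099]),fitbox(EXT,.05,[(A,[247.8,84.6,290.2,130.])],[.567,.099]))
p=proj(im,[.577,-.255,.066]).astype(int);print(p)
a=cv2.resize(A['color'][80:134,242:296],(400,400),interpolation=3)
c=cv2.resize(im['color'][p[1]-40:p[1]+40,p[0]-40:p[0]+40],(400,400),interpolation=3)
cv2.imwrite('pics/w7.png',np.hstack([a,c]))
"
```

```text
[ 0.58498414 -0.32795145  0.13881393] (array([73.2, -4.6, -1.2]), array([ 0.001, -0.001,  0.011]))
[[94.6, 79.9, 179.2, 145.7], [234.1, 84.8, 304.2, 148.7]]
(array([ 0.48251559, -0.25818012]), array([-1.2, -1.1,  2.7,  1.6]))
(array([ 0.57759289, -0.2561947 ]), array([ 2.2, -1.8, -2.2,  2.3]))
bar (array([0.59079036, 0.12369221]), array([ 1.2,  2. , -1.2, -1. ])) (array([0.56725049, 0.10011398]), array([-0.5, -0.5,  0.7,  0.8]))
[268 115]
```

View pics/w7.png

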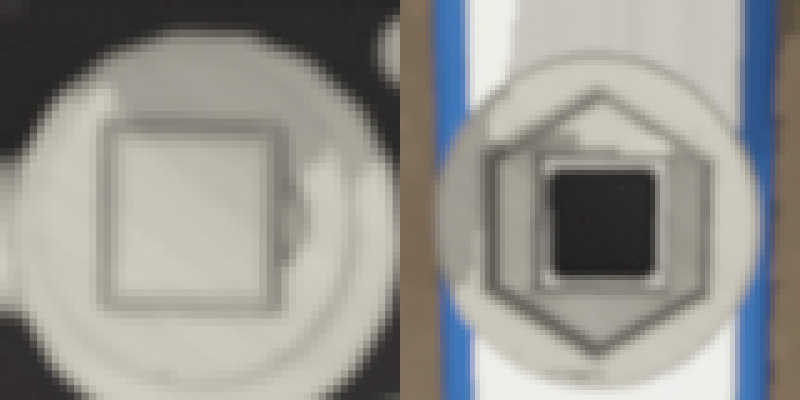

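The left half shows the bar's drive on the ratchet, square to the image and centred at (193,215). The right half shows the blue-side socket's hexagon centred at (600,221), turned by about 0.01 rad.

```bash
python3 -c "
from h import *
import pickle
A=pickle.load(open('A.pkl','rb'));B=pickle.load(open('B.pkl','rb'))
for n,I in(('A',A),('B',B)):
    E=np.array(I['extrinsics']);print(n,'right-axis yaw',np.arctan2(E[0,1],E[0,0]),'y-axis',np.arctan2(E[1,0],-E[1,1]))
print('bar drive',[atz(A,242+193.5/7.407-.5,80+215.5/7.407-.5,z)[:2] for z in(.1435,)])
print('socket hex',atz(B,267.6,118.8,.066)[:2])
S=vision.get_image('scene')
for t in range(2): print([(np.round(d['bbox'],1)) for d in vision.spot_in('scene','ext_center')])
for p,z0 in(([.5675,.0995],.05),([.5675,.0995],.061),([.574,-.171],.01)):
    P=np.array([proj(S,c+[p[0],p[1],0]) for c in cloud(EXT,z0)]);print(z0,np.round(np.r_[P.min(0),P.max(0)],1))
print(jog([.5776,-.2575,.14],.035))
"
```

```text
A right-axis yaw 0.0100990550479202 y-axis 0.007635283038770351
B right-axis yaw 0.047410174754888956 y-axis 0.04677066649686449
bar drive [array([0.56657601, 0.09835169])]
socket hex [ 0.57656191 -0.25683707]
[array([243.6, 157.5, 259.9, 199. ]), array([326.4, 193.8, 342.4, 236.2]), array([272.2, 230.4, 291.3, 272.8])]
[array([243.6, 157.5, 259.9, 199. ]), array([326.4, 193.8, 342.4, 236.2]), array([272.2, 230.4, 291.3, 272.8])]
0.05 [243.3 158.3 259.9 198.9]
0.061 [243.  154.1 259.8 194.9]
0.01 [320.2 216.9 340.2 263.5]
(array([72.2, -3.4, -1.7]), array([ 0.   , -0.   ,  0.008]))
```

Call:
{"api": "jog_arm", "payload": {"increments": [{"tx": 25,"ty": -4,"tz": 0,"wx": 0,"wy": 0,"wz": 0.01,"gripper": 1},{"tx": 50,"ty": -4,"tz": 0,"wx": 0,"wy": 0,"wz": 0.01,"gripper": 1},{"tx": 73,"ty": -4,"tz": 0,"wx": 0,"wy": 0,"wz": 0.01,"gripper": 1},{"tx": 73,"ty": -4,"tz": 15,"wx": 0,"wy": 0,"wz": 0.01,"gripper": 1},{"tx": 73,"ty": -4,"tz": 40,"wx": 0,"wy": 0,"wz": 0.01,"gripper": 1}]}}

```text
time: 16.05
position: [0.5797, -0.2554, 0.1006]
tool_rot: [2.177, 2.258, 0.007]
ft_force: [0.6, -1.0, 0.1]
grip_width: 1.003
grip_force: 0.0
```

```bash
python3 -c "
from h import *
vision.get_image('wrist')
print(ctrl.get_state()['position'],jog([.5772,-.2568,.037],.035))"
```

```text
[ 0.57533487 -0.25468013  0.09365529] (array([-2.3,  2. , 56.6]), array([-0.004, -0.002,  0.   ]))
```

Call:
{"api": "jog_arm", "payload": {"increments": [{"tx": -1.5,"ty": 0,"tz": 15,"wx": 0,"wy": 0,"wz": 0,"gripper": 1},{"tx": -1.5,"ty": 0,"tz": 35,"wx": 0,"wy": 0,"wz": 0,"gripper": 1},{"tx": -1.5,"ty": 0,"tz": 52,"wx": 0,"wy": 0,"wz": 0,"gripper": 0.7},{"tx": -1.5,"ty": 0,"tz": 60,"wx": 0,"wy": 0,"wz": 0,"gripper": 0.6},{"tx": -1.5,"ty": 0,"tz": 60,"wx": 0,"wy": 0,"wz": 0,"gripper": 0.6}], "grip_force": 20}}

```text
time: 16.52
position: [0.5754, -0.258, 0.0363]
tool_rot: [-2.183, -2.255, 0.003]
ft_force: [-0.5, 0.7, -0.5]
grip_width: 0.854
grip_force: 0.0
```

```bash
python3 -c "
from h import *
vision.get_image('wrist')
print(ctrl.get_state()['position'],ctrl.get_state()['grip_width'],jog([.5772,-.2568,.037],.035))"
```

```text
[ 0.57628152 -0.25851736  0.0376448 ] 0.8154759971671943 (array([1.7, 1. , 0.6]), array([-0.002, -0.   , -0.002]))
```

Positioned; closing and lifting.

Call:
{"api": "jog_arm", "payload": {"increments": [{"tx": 1,"ty": 0.5,"tz": 0,"wx": 0,"wy": 0,"wz": 0,"gripper": 0.3},{"tx": 1,"ty": 0.5,"tz": 0,"wx": 0,"wy": 0,"wz": 0,"gripper": 0.3},{"tx": 1,"ty": 0.5,"tz": 0,"wx": 0,"wy": 0,"wz": 0,"gripper": 0.3},{"tx": 1,"ty": 0.5,"tz": 0,"wx": 0,"wy": 0,"wz": 0,"gripper": 0.3},{"tx": 1,"ty": 0.5,"tz": 0,"wx": 0,"wy": 0,"wz": 0,"gripper": 0.3}], "grip_force": 30}}

```text
time: 16.98
position: [0.5774, -0.2577, 0.039]
tool_rot: [2.184, 2.257, 0.001]
ft_force: [-1.6, -0.3, 4.1]
grip_width: 0.498
grip_force: 30.0
```

Call:
{"api": "jog_arm", "payload": {"increments": [{"tx": 0,"ty": 0,"tz": 0,"wx": 0,"wy": 0,"wz": 0,"gripper": 0.2},{"tx": 0,"ty": 0,"tz": 0,"wx": 0,"wy": 0,"wz": 0,"gripper": 0.2},{"tx": 0,"ty": 0,"tz": -5,"wx": 0,"wy": 0,"wz": 0,"gripper": 0.2},{"tx": 0,"ty": 0,"tz": -12,"wx": 0,"wy": 0,"wz": 0,"gripper": 0.2},{"tx": 0,"ty": 0,"tz": -20,"wx": 0,"wy": 0,"wz": 0,"gripper": 0.2}], "grip_force": 50}}

```text
time: 17.4
position: [0.5768, -0.257, 0.0577]
tool_rot: [-2.183, -2.257, 0.001]
ft_force: [0.9, 0.8, -3.3]
grip_width: 0.491
grip_force: 50.0
```

```bash
python3 st.py
```

```text
{'time': 17.4, 'position': [0.5768, -0.257, 0.0577], 'ft_force': [0.8878, 0.8259, -3.2636], 'torque': [-0.1159, 0.0848, 0.0067], 'grip_width': 0.4914}
```

Call:
{"api": "jog_arm", "payload": {"increments": [{"tx": 0,"ty": 0,"tz": -40,"wx": 0,"wy": 0,"wz": 0,"gripper": 0.2},{"tx": 0,"ty": 0,"tz": -80,"wx": 0,"wy": 0,"wz": 0,"gripper": 0.2},{"tx": 10,"ty": 0,"tz": -118,"wx": 0,"wy": 0,"wz": 0,"gripper": 0.2},{"tx": 40,"ty": 0,"tz": -140,"wx": 0,"wy": 0,"wz": 0,"gripper": 0.2},{"tx": 80,"ty": 0,"tz": -145,"wx": 0,"wy": 0,"wz": 0.01,"gripper": 0.2}]}}

```text
time: 17.82
position: [0.5763, -0.1828, 0.2093]
tool_rot: [2.198, 2.231, 0.005]
ft_force: [1.0, 0.3, -3.2]
grip_width: 0.496
grip_force: 50.0
```

Call:
{"api": "jog_arm", "payload": {"increments": [{"tx": 40,"ty": 0,"tz": 0,"wx": 0,"wy": 0,"wz": 0.01,"gripper": 0.2},{"tx": 80,"ty": 0,"tz": 0,"wx": 0,"wy": 0,"wz": 0.02,"gripper": 0.2},{"tx": 120,"ty": 0,"tz": 0,"wx": 0,"wy": 0,"wz": 0.02,"gripper": 0.2},{"tx": 160,"ty": 0,"tz": 0,"wx": 0,"wy": 0,"wz": 0.02,"gripper": 0.2},{"tx": 195,"ty": 0,"tz": 0,"wx": 0,"wy": 0,"wz": 0.02,"gripper": 0.2}]}}

```text
time: 18.23
position: [0.5697, 0.0206, 0.2037]
tool_rot: [-2.216, -2.226, -0.002]
ft_force: [1.0, 0.6, -3.1]
grip_width: 0.496
grip_force: 50.0
```

```bash
python3 -c "
from h import *
vision.get_image('wrist')
print(ctrl.get_state()['position'],ctrl.get_state()['grip_width'],jog([.567,.0985,.192],.005))"
```

```text
[0.56955663 0.03071841 0.20321187] 0.4977988995655827 (array([67.7, -1.6, 11.7]), array([-0.   , -0.008,  0.01 ]))
```

Call:
{"api": "jog_arm", "payload": {"increments": [{"tx": 25,"ty": 0,"tz": 2,"wx": 0,"wy": 0,"wz": 0,"gripper": 0.2},{"tx": 50,"ty": -1,"tz": 4,"wx": 0,"wy": 0,"wz": 0,"gripper": 0.2},{"tx": 70,"ty": -1,"tz": 6,"wx": 0,"wy": 0,"wz": 0,"gripper": 0.2},{"tx": 75,"ty": -1,"tz": 8,"wx": 0,"wy": 0,"wz": 0,"gripper": 0.2},{"tx": 75,"ty": -1,"tz": 8,"wx": 0,"wy": 0,"wz": 0,"gripper": 0.2}]}}

```text
time: 18.7
position: [0.5685, 0.0944, 0.1947]
tool_rot: [-2.214, -2.228, 0.001]
ft_force: [-0.0, 0.1, -2.2]
grip_width: 0.489
grip_force: 50.0
```

Call:
{"api": "jog_arm", "payload": {"increments": [{"tx": 0,"ty": 0,"tz": 0,"wx": 0,"wy": 0,"wz": 0,"gripper": 0.2},{"tx": 0,"ty": 0,"tz": 0,"wx": 0,"wy": 0,"wz": 0,"gripper": 0.2},{"tx": 0,"ty": 0,"tz": 0,"wx": 0,"wy": 0,"wz": 0,"gripper": 0.2},{"tx": 0,"ty": 0,"tz": 0,"wx": 0,"wy": 0,"wz": 0,"gripper": 0.2},{"tx": 0,"ty": 0,"tz": 0,"wx": 0,"wy": 0,"wz": 0,"gripper": 0.2}]}}

```text
time: 19.12
position: [0.5692, 0.0914, 0.1953]
tool_rot: [2.22, 2.223, 0.0]
ft_force: [-0.6, 0.4, -2.4]
grip_width: 0.491
grip_force: 50.0
```

```bash
python3 -c "
from h import *
im=vision.get_image('wrist')
print(ctrl.get_state()['position'],ctrl.get_state()['grip_width'],jog([.567,.0985,.180],.005))
S=vision.get_image('scene')
for c in ('scene','wrist'):
  for t in('ext_center','socket_blue_center'): print(c,t,[(np.round(d['bbox'],1).tolist(),round(d['conf'],2)) for d in vision.spot_in(c,t)])
p=ctrl.get_state()['position']
for q,pr,z in(([.5672,.0992],EXT,.05),([p[0],p[1]+.001],SOC,p[2]-.029)):
    P=np.array([proj(S,c+[q[0],q[1],0]) for c in cloud(pr,z)]);print(np.round(np.r_[P.min(0),P.max(0)],1))
"
```

```text
[0.56911668 0.09170654 0.19522431] 0.49458709470153756 (array([ 6.8, -2.1, 15.2]), array([ 0.   , -0.   , -0.003]))
scene ext_center [([246.3, 157.5, 261.7, 199.7], 0.74), ([271.5, 230.5, 288.9, 270.8], 0.71)]
scene socket_blue_center [([308.3, 272.3, 334.5, 314.2], 0.87), ([241.7, 125.6, 258.7, 156.4], 0.68)]
wrist ext_center [([249.9, 168.6, 292.5, 213.3], 0.66)]
wrist socket_blue_center [([226.5, 205.9, 328.0, 325.5], 0.56)]
[243.2 158.4 259.9 199. ]
[241.  125.8 261.1 155.6]
```

Call:
{"api": "jog_arm", "payload": {"increments": [{"tx": 7,"ty": -2,"tz": 4,"wx": 0,"wy": 0,"wz": 0,"gripper": 0.2},{"tx": 7,"ty": -2,"tz": 10,"wx": 0,"wy": 0,"wz": 0,"gripper": 0.2},{"tx": 7,"ty": -2,"tz": 18,"wx": 0,"wy": 0,"wz": 0,"gripper": 0.2},{"tx": 7,"ty": -2,"tz": 18,"wx": 0,"wy": 0,"wz": 0,"gripper": 0.2},{"tx": 7,"ty": -2,"tz": 18,"wx": 0,"wy": 0,"wz": 0,"gripper": 0.2}], "grip_force": 55}}

```text
time: 19.83
position: [0.5663, 0.0993, 0.176]
tool_rot: [-2.217, -2.224, 0.003]
ft_force: [0.3, -1.0, -3.8]
grip_width: 0.496
grip_force: 55.0
```

Call:
{"api": "jog_arm", "payload": {"increments": [{"tx": 0,"ty": 0,"tz": 1,"wx": 0,"wy": 0,"wz": 0,"gripper": 0.2},{"tx": 0,"ty": 0,"tz": 2,"wx": 0,"wy": 0,"wz": 0,"gripper": 0.2},{"tx": 0,"ty": 0,"tz": 3,"wx": 0,"wy": 0,"wz": 0,"gripper": 0.2},{"tx": 0,"ty": 0,"tz": 4,"wx": 0,"wy": 0,"wz": 0,"gripper": 0.2},{"tx": 0,"ty": 0,"tz": 5,"wx": 0,"wy": 0,"wz": 0,"gripper": 0.2}]}}

```text
time: 20.25
position: [0.5671, 0.0994, 0.1721]
tool_rot: [2.218, 2.225, 0.0]
ft_force: [0.0, 0.2, -2.0]
grip_width: 0.492
grip_force: 55.0
```

```bash
python3 st.py
```

```text
{'time': 20.25, 'position': [0.5671, 0.0994, 0.1721], 'ft_force': [0.0059, 0.1639, -1.9964], 'torque': [-0.1296, 0.0757, -0.0201], 'grip_width': 0.4921}
```

Call:
{"api": "jog_arm", "payload": {"increments": [{"tx": 0,"ty": 0,"tz": 1,"wx": 0,"wy": 0,"wz": 0,"gripper": 0.2},{"tx": 0,"ty": 0,"tz": 2,"wx": 0,"wy": 0,"wz": 0,"gripper": 0.2},{"tx": 0,"ty": 0,"tz": 3,"wx": 0,"wy": 0,"wz": 0,"gripper": 0.2},{"tx": 0,"ty": 0,"tz": 4,"wx": 0,"wy": 0,"wz": 0,"gripper": 0.2},{"tx": 0,"ty": 0,"tz": 4,"wx": 0,"wy": 0,"wz": 0,"gripper": 0.2}]}}

```text
time: 20.67
position: [0.5668, 0.0993, 0.1677]
tool_rot: [-2.218, -2.225, 0.001]
ft_force: [-0.7, -0.3, -3.4]
grip_width: 0.492
grip_force: 55.0
```

```bash
python3 st.py
```

```text
{'time': 20.6667, 'position': [0.5668, 0.0993, 0.1677], 'ft_force': [-0.654, -0.2697, -3.3644], 'torque': [-0.1911, 0.0262, -0.0216], 'grip_width': 0.4918}
```

Call:
{"api": "jog_arm", "payload": {"increments": [{"tx": 0,"ty": 0,"tz": 1,"wx": 0,"wy": 0,"wz": 0,"gripper": 0.2},{"tx": 0,"ty": 0,"tz": 2,"wx": 0,"wy": 0,"wz": 0,"gripper": 0.2},{"tx": 0,"ty": 0,"tz": 3,"wx": 0,"wy": 0,"wz": 0,"gripper": 0.2},{"tx": 0,"ty": 0,"tz": 4,"wx": 0,"wy": 0,"wz": 0,"gripper": 0.2},{"tx": 0,"ty": 0,"tz": 5,"wx": 0,"wy": 0,"wz": 0,"gripper": 0.2}]}}

```text
time: 21.08
position: [0.568, 0.0993, 0.1643]
tool_rot: [2.217, 2.224, 0.003]
ft_force: [-0.8, -1.8, 5.5]
grip_width: 0.493
grip_force: 55.0
```

```bash
python3 st.py
```

```text
{'time': 21.0833, 'position': [0.568, 0.0993, 0.1643], 'ft_force': [-0.8101, -1.7684, 5.4512], 'torque': [-0.3352, 0.0953, -0.0836], 'grip_width': 0.4932}
```

Call:
{"api": "jog_arm", "payload": {"increments": [{"tx": 0,"ty": 0,"tz": 1,"wx": 0,"wy": 0,"wz": 0,"gripper": 0.2},{"tx": 0,"ty": 0,"tz": 2,"wx": 0,"wy": 0,"wz": 0,"gripper": 0.2},{"tx": 0,"ty": 0,"tz": 3,"wx": 0,"wy": 0,"wz": 0,"gripper": 0.2},{"tx": 0,"ty": 0,"tz": 4,"wx": 0,"wy": 0,"wz": 0,"gripper": 0.2},{"tx": 0,"ty": 0,"tz": 5,"wx": 0,"wy": 0,"wz": 0,"gripper": 0.2}]}}

```text
time: 21.5
position: [0.5661, 0.0995, 0.1568]
tool_rot: [-2.217, -2.224, 0.003]
ft_force: [-0.3, -0.7, -2.7]
grip_width: 0.49
grip_force: 55.0
```

```bash
python3 st.py
```

```text
{'time': 21.5, 'position': [0.5661, 0.0995, 0.1568], 'ft_force': [-0.2817, -0.7321, -2.7458], 'torque': [-0.2288, 0.0258, -0.0192], 'grip_width': 0.4903}
```

Past the ball; seating it now.

Call:
{"api": "jog_arm", "payload": {"increments": [{"tx": 0,"ty": 0,"tz": 1,"wx": 0,"wy": 0,"wz": 0,"gripper": 0.2},{"tx": 0,"ty": 0,"tz": 2,"wx": 0,"wy": 0,"wz": 0,"gripper": 0.2},{"tx": 0,"ty": 0,"tz": 3,"wx": 0,"wy": 0,"wz": 0,"gripper": 0.2},{"tx": 0,"ty": 0,"tz": 5,"wx": 0,"wy": 0,"wz": 0,"gripper": 0.2},{"tx": 0,"ty": 0,"tz": 6,"wx": 0,"wy": 0,"wz": 0,"gripper": 0.2}]}}

```text
time: 21.92
position: [0.5673, 0.0993, 0.1548]
tool_rot: [-2.218, -2.224, -0.002]
ft_force: [-6.4, -1.9, 18.6]
grip_width: 0.496
grip_force: 55.0
```

```bash
python3 st.py
```

```text
{'time': 21.9167, 'position': [0.5673, 0.0993, 0.1548], 'ft_force': [-6.4369, -1.9051, 18.5603], 'torque': [-0.5621, 1.9136, -0.0074], 'grip_width': 0.4962}
```

Call:
{"api": "jog_arm", "payload": {"increments": [{"tx": 0,"ty": 0,"tz": 1,"wx": 0,"wy": 0,"wz": 0,"gripper": 0.2},{"tx": 0,"ty": 0,"tz": 2,"wx": 0,"wy": 0,"wz": 0,"gripper": 0.2},{"tx": 0,"ty": 0,"tz": 2,"wx": 0,"wy": 0,"wz": 0,"gripper": 0.2},{"tx": 0,"ty": 0,"tz": -1,"wx": 0,"wy": 0,"wz": 0,"gripper": 0.2},{"tx": 0,"ty": 0,"tz": -3,"wx": 0,"wy": 0,"wz": 0,"gripper": 0.2}]}}

```text
time: 22.33
position: [0.5674, 0.0996, 0.1559]
tool_rot: [2.218, 2.224, 0.002]
ft_force: [0.2, -0.7, -3.5]
grip_width: 0.496
grip_force: 55.0
```

Call:
{"api": "jog_arm", "payload": {"increments": [{"tx": 0,"ty": 0,"tz": 0,"wx": 0,"wy": 0,"wz": 0,"gripper": 0.2},{"tx": 0,"ty": 0,"tz": 0,"wx": 0,"wy": 0,"wz": 0,"gripper": 0.2},{"tx": 0,"ty": 0,"tz": 0,"wx": 0,"wy": 0,"wz": 0,"gripper": 1},{"tx": 0,"ty": 0,"tz": 0,"wx": 0,"wy": 0,"wz": 0,"gripper": 1},{"tx": 0,"ty": 0,"tz": 0,"wx": 0,"wy": 0,"wz": 0,"gripper": 1}]}}

```text
time: 22.75
position: [0.567, 0.0999, 0.1549]
tool_rot: [-2.218, -2.225, -0.001]
ft_force: [0.5, -0.5, 0.0]
grip_width: 0.635
grip_force: 0.0
```

Call:
{"api": "jog_arm", "payload": {"increments": [{"tx": 0,"ty": 0,"tz": 0,"wx": 0,"wy": 0,"wz": 0,"gripper": 1},{"tx": 0,"ty": 0,"tz": -10,"wx": 0,"wy": 0,"wz": 0,"gripper": 1},{"tx": 0,"ty": 0,"tz": -30,"wx": 0,"wy": 0,"wz": 0,"gripper": 1},{"tx": 0,"ty": 0,"tz": -60,"wx": 0,"wy": 0,"wz": 0,"gripper": 1},{"tx": 0,"ty": 0,"tz": -90,"wx": 0,"wy": 0,"wz": 0,"gripper": 1}]}}

```text
time: 23.17
position: [0.5664, 0.0994, 0.2462]
tool_rot: [-2.218, -2.224, 0.002]
ft_force: [0.2, -0.1, 0.1]
grip_width: 0.971
grip_force: 0.0
```

Call:
{"api": "jog_arm", "payload": {"increments": [{"tx": -20,"ty": 0,"tz": 0,"wx": 0,"wy": 0,"wz": 0,"gripper": 1},{"tx": -50,"ty": 0,"tz": 0,"wx": 0,"wy": 0,"wz": 0,"gripper": 1},{"tx": -80,"ty": 0,"tz": 0,"wx": 0,"wy": 0,"wz": 0,"gripper": 1},{"tx": -90,"ty": 0,"tz": 0,"wx": 0,"wy": 0,"wz": 0,"gripper": 1},{"tx": -90,"ty": 0,"tz": 0,"wx": 0,"wy": 0,"wz": 0,"gripper": 1}]}}

```text
time: 23.58
position: [0.5673, 0.0053, 0.2462]
tool_rot: [2.224, 2.217, 0.001]
ft_force: [-0.1, -0.2, 0.4]
grip_width: 0.995
grip_force: 0.0
```

```bash
python3 -c "
from h import *
S=vision.get_image('scene');W=vision.get_image('wrist')
for t in('ext_center','socket_blue_center','socket_yellow_center','tape_measure','masking_tape','marker'): print(t,[(np.round(d['bbox'],1).tolist(),round(d['conf'],2)) for d in vision.spot_in('scene',t)])
print([(np.round(d['bbox'],1).tolist(),round(d['conf'],2)) for d in vision.spot_in('wrist','socket_blue_center')])
for I,pr,z in((S,EXT,.05),(S,SOC,.126),(S,SOC,.138),(W,SOC,.126),(W,SOC,.138)):
    P=np.array([proj(I,c+[.5672,.0992,0]) for c in cloud(pr,z)]);print(z,np.round(np.r_[P.min(0),P.max(0)],1))
print(ctrl.get_state()['ft_force'],ctrl.get_state()['position'])
"
```

```text
ext_center [([271.1, 230.0, 290.8, 274.1], 0.8), ([323.8, 196.7, 343.8, 236.7], 0.66), ([242.6, 169.4, 260.0, 196.4], 0.63)]
socket_blue_center [([309.1, 273.2, 336.1, 312.0], 0.72), ([245.1, 169.7, 260.9, 201.4], 0.62), ([239.5, 140.2, 257.3, 173.2], 0.6)]
socket_yellow_center [([291.8, 217.3, 311.9, 243.6], 0.6)]
tape_measure [([203.6, 168.6, 231.9, 192.2], 0.76)]
masking_tape [([288.3, 188.5, 326.6, 211.7], 0.82)]
marker [([265.9, 316.8, 306.2, 339.6], 0.81), ([170.5, 193.5, 274.6, 249.6], 0.24)]
[([240.8, 50.5, 314.5, 121.4], 0.96)]
0.05 [243.2 158.4 259.9 199. ]
0.126 [240.  141.6 259.6 171. ]
0.138 [239.7 136.8 259.5 166.3]
0.126 [240.5  48.2 310.5 122.4]
0.138 [238.5  44.1 312.5 122.6]
[0.34626388 0.29113183 0.30277273] [0.5672512  0.01047572 0.24493355]
```

```bash
python3 -c "
from bench import ctrl
print(ctrl.close_job())"
```

```text
the job is handed in; nothing more can be done
None
```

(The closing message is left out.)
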